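# Renew a drive's rollers and check its belt tensioner

## Task

The belt is off the drive of this scanning stage: first push the sprung tensioner arm right round to its end stop and let it swing back to rest. Then pull the worn rollers (one end block missing) out of the bed and put them in the scrap box, and press every new roller from the tray down into the bed, any station, until both spring clips have snapped round its shaft. When that is done, push the arm until its pointer stands on the index tab, hold it there for two seconds and let it return to rest; leave the other things on the table alone.

Things in the scene. Friction and masses are not known exactly. Their poses are not given: they have to be found in the camera images.
- roller0: a roller, one of up to four alike (2 to 4 present, at first in the tray): steel shaft 14 mm thick, 92 mm long between two square end blocks (24 x 24 mm, 12 mm along the axis), 116 mm over all, about 0.15 kg. Origin: middle of the shaft's axis; x along the axis, both ends alike. Lying on its blocks, its axis is 12 mm above its support and it does not roll. Grip at mid-shaft, across the axis
- roller1: a roller, one of up to four alike (2 to 4 present, at first in the tray): steel shaft 14 mm thick, 92 mm long between two square end blocks (24 x 24 mm, 12 mm along the axis), 116 mm over all, about 0.15 kg. Origin: middle of the shaft's axis; x along the axis, both ends alike. Lying on its blocks, its axis is 12 mm above its support and it does not roll. Grip at mid-shaft, across the axis
- roller2: a roller, one of up to four alike (2 to 4 present, at first in the tray): steel shaft 14 mm thick, 92 mm long between two square end blocks (24 x 24 mm, 12 mm along the axis), 116 mm over all, about 0.15 kg. Origin: middle of the shaft's axis; x along the axis, both ends alike. Lying on its blocks, its axis is 12 mm above its support and it does not roll. Grip at mid-shaft, across the axis
- roller3: a roller, one of up to four alike (2 to 4 present, at first in the tray): steel shaft 14 mm thick, 92 mm long between two square end blocks (24 x 24 mm, 12 mm along the axis), 116 mm over all, about 0.15 kg. Origin: middle of the shaft's axis; x along the axis, both ends alike. Lying on its blocks, its axis is 12 mm above its support and it does not roll. Grip at mid-shaft, across the axis
- worn0: a worn roller (1 or 2 are present, at first snapped into stations of the bed): the same 14 mm steel shaft, but one of its two end blocks is missing; about 0.14 kg. Origin: the shaft's axis midway between its two clips when clipped in; x along the axis. Grip it there and pull straight up, about 15 N, to snap it out of both clips
- worn1: a worn roller (1 or 2 are present, at first snapped into stations of the bed): the same 14 mm steel shaft, but one of its two end blocks is missing; about 0.14 kg. Origin: the shaft's axis midway between its two clips when clipped in; x along the axis. Grip it there and pull straight up, about 15 N, to snap it out of both clips
- scrap: fixed open black scrap box on the robot's side of the bed, 100 (x) x 170 (y) mm, 40 mm high, walls and floor 4 mm thick; origin at the centre of its underside on the table. A roller fits in along the box's y
- tray: fixed shallow grey tray, 310 x 180 mm, floor 4 mm thick, rim only 8 mm above the table, 4 mm wall; origin at the centre of its underside on the table. Rollers lie in it roughly along its x axis, in two columns and two rows about 80 mm apart. It stands to the left or the right of the bed
- bed: fixed grey base plate of the roller bed, 150 (x) x 250 (y) x 8 mm, with four roller stations side by side 65 mm apart along its y axis; origin at the centre of its underside on the table, z up. A seated roller lies along the bed's x axis
- station0 (a point): bed station 0: where the middle of a seated roller's axis lies, 38 mm above the table. Two spring clips, 12 mm wide along the bed's x, stand 34 mm either side of it along x (56 mm free between); their lips leave 9 mm for the 14 mm shaft, lead-in flares reach 15 mm above the axis. About 15 N down at mid-shaft snaps both. A seated roller has 6 mm end play each way
- station1 (a point): bed station 1: where the middle of a seated roller's axis lies, 38 mm above the table. Two spring clips, 12 mm wide along the bed's x, stand 34 mm either side of it along x (56 mm free between); their lips leave 9 mm for the 14 mm shaft, lead-in flares reach 15 mm above the axis. About 15 N down at mid-shaft snaps both. A seated roller has 6 mm end play each way
- station2 (a point): bed station 2: where the middle of a seated roller's axis lies, 38 mm above the table. Two spring clips, 12 mm wide along the bed's x, stand 34 mm either side of it along x (56 mm free between); their lips leave 9 mm for the 14 mm shaft, lead-in flares reach 15 mm above the axis. About 15 N down at mid-shaft snaps both. A seated roller has 6 mm end play each way
- station3 (a point): bed station 3: where the middle of a seated roller's axis lies, 38 mm above the table. Two spring clips, 12 mm wide along the bed's x, stand 34 mm either side of it along x (56 mm free between); their lips leave 9 mm for the 14 mm shaft, lead-in flares reach 15 mm above the axis. About 15 N down at mid-shaft snaps both. A seated roller has 6 mm end play each way
- pivot (a point): top of the tensioner arm's pivot boss, on its vertical hinge axis, 45 mm above the table. The tensioner stands on a fixed 220 x 170 x 10 mm plate, on the other side of the bed from the tray
- swing (a joint): angle of the tensioner arm about its vertical pivot: 0 at rest, where its spring pulls it back in about half a second, growing anticlockwise seen from above to 0.80 at its end stop. Pushing at the idler takes about 3.5 N at rest, 10 N at the end stop. The scale has a small division each 0.05 rad, a long mark each 0.2 rad
- idler (a point): centre of the top of the black idler post on the arm, 75 mm above the table and 95 mm from the pivot axis: an upright cylinder 24 mm in diameter, standing 39 mm clear above the arm bar (bar: 22 mm wide, top 36 mm above the table). Push the arm here, anticlockwise
- pointer (a point): tip of the arm's pointer, 140 mm from the pivot axis, 29 mm above the table, moving over a white graduated quadrant whose marks span the whole travel
- index_tip (a point): tip of the dark index tab at the outer rim of the quadrant, reduced to 140 mm from the pivot axis, so that the pointer's tip lies on this point when the reading is right; the tab is set differently at each start, 0.25 to 0.55 rad from the rest position, and stays put
- driver: screwdriver lying down; a bystander, to be left alone; origin at its underside
- post_holder: aluminium post holder, 56 mm foot, 60 mm high; a bystander, to be left alone; origin at its underside
- mirror_mount: mirror mount on a post, 106 mm high; a bystander, to be left alone; origin at its underside
There are look-alikes about, which are no part of the job. What is shaped like the roller1 but green or orange is not meant.

How it is judged:
By the outcome, as a careful person would: the job done as asked, in the order asked, and still so for the second after the job is handed in, with the robot touching nothing.
Of roller0, roller1, roller2, roller3 only 2 to 4 are there at a start; the rules pass over those that are not, and their reading is None.
Of worn0, worn1 only 1 to 2 are there at a start; the rules pass over those that are not, and their reading is None.
At some moment in a run one of roller0, roller1, roller2, roller3 may be knocked a few centimetres aside while the robot is not near it.
Once in a run the grip may slacken for a moment while it holds something.
It also fails if it takes over 210 s, if anything falls off the work surface, if the arm or the gripper's body presses on something with over 40 N, if the wrist force passes 120 N, or if a joint passes its speed limit or range.

## Robot

A 6-joint arm with a two-finger parallel gripper is mounted at the origin on the work surface. World frame = base frame: x ahead of the robot, y to its left, z up, the work surface at z = 0. Lengths are in m, angles in rad, forces in N, time in s.
With the tool pointing down it reaches from about 0.35 to 0.725 m from the base axis. Payload 4.3 kg.
Tool frame: the origin (TCP) lies midway between the tips of the shut fingers; the grasp point (between the pads) lies 19 mm behind it (arm.grip_point_offset is the distance from the TCP to the grasp point, in m); z points along the fingers, y is the line along which they close (so a half turn about z gives the same grasp; the last joint's range is limited). The gripper opens to 85 mm and grips with 20 to 120 N. Pads are 22 mm wide; open, the fingers measure 114 mm over their backs; the gripper's body (76 mm by 85 mm) begins 54 mm behind the grasp point. The pads swing forward as they close: fully open they stand 13 mm farther back than shut.
Start: joints at [1.016, 0.377, 0.081, 1.274, 0, 1.46], TCP at [0.247, 0.519, 0.231] pointing down, gripper open.
Joint ranges: [-2.72, 2.72], [-0.84, 1.66], [-1.02, 1.22], [-1.77, 2.12], [-1.37, 1.28], [-3.14, 3.14]. Speed limits (rad/s): [2.57, 2.57, 3.14, 3.14, 3.14, 3.14].

## Interface

Orientations are given as [roll, pitch, yaw] about the fixed x, y, z axes, in that order (R = Rz(yaw) Ry(pitch) Rx(roll)).
In Python, from station import arm gives the robot as it stands.
- The arm moves only by the tool step_arm, never from a script. Its argument "targets" is a list of rows, each a list of 6 numbers: the shift along the tool's x, y, z as a fraction of full scale, then the turn, a rotation vector about the tool's x, y, z as a fraction of full scale. A call has 1 to 10 rows; each row shifts and turns the commanded pose from where the row before left it, along the tool's axes as they then stand; what a row does not reach is not made up. Full scale, the value 1, is 20 mm for a shift and 0.1 rad for a turn. A row lasts 1/12 s, in which the tool goes at most 41.7 mm and 7.16 degrees, less where a joint would pass 70% of its speed; a pose out of reach is approached as far as the arm can. A call with a number of a shift or a turn outside -1 to 1 is refused whole. A call with a gripper value outside its range is refused whole. "jaw" is the opening, from 0 (shut) to 1 (fully open), set as the call begins (left out, the last holds). The fingers move at their own pace and stop on an object; the grip force is fixed at half the most. Time passes only in rows, so rows that do not move let the fingers close. It gives the time, the measured TCP pose, the force, the opening and the grip force at its end, in the units of the state.
- arm.state(): the state, without advancing time (a new reading comes with each control period).
- arm.grab_frame(name): name is "scene" or "top" or "wrist"; returns the picture (420x560x3 uint8, red, green, blue); there is no depth.
- arm.get_calibration(name): a dict with "K" (3x3 intrinsics, pixels), "T" (4x4, takes a point from camera to world coordinates). Camera axes: x right, y up, looking along -z (the intrinsics and any distortion apply to the point x, -y, -z); pixel columns grow to the right and rows downward; lengths in m; the calibration is good to about 2 mm. A picture is of the moment at which its call begins: read the wrist's pose just before it. get_calibration takes no time and is no camera call; for the wrist camera it gives the pose at the moment of the call.
- arm.hand_in(): hands the job in; it is judged then, once.
The state is a dict: "time": time; "joints": joint angles; "qd": joint speeds; "tau": joint torques, N m; "tcp_pos": TCP position; "ee_rot": TCP orientation; "contact_force": force on the tool from outside, world axes, zero at the start; "moment": the same for the moment, N m; "gripper_width": finger opening in m; "grip_force": force on a finger pad.
Only numpy, scipy, OpenCV 4.12 (cv2) and the standard library are available. Lean on these libraries where they do the work, as an engineer would, in place of code of your own. Each camera call takes 0.05 s, during which the arm holds its last target. There are 200 camera calls.

## Working session

There is one attempt and no reset: what is moved stays moved. The work goes in short steps, Python scripts to look and compute and a tool call to move; the robot and the scene stay as the last step left them, time stands still between calls to the robot, and variables do not carry over. Pictures are saved under pics/ and viewed, at most 14 in all, crops included, and the job is handed in when it is done.

Besides the shell and the picture viewer there is one more tool, called after "Emit:" as name(argument=value, ...), one argument or row to a line, values as JSON. step_arm: Moves the arm, as the interface text tells. Shift numbers are shares of 20 mm and turn numbers shares of 0.1 rad, none past 1 either way. Its arguments: {"type":"object","properties":{"targets":{"type":"array"},"jaw":{"type":"number"}},"required":["targets"]}

```bash
ls; mkdir -p pics
cat > h.py <<'E'
import numpy as np, cv2
from station import arm
def grab(n,f=None):
    c=arm.get_calibration(n); im=arm.grab_frame(n)
    if f: cv2.imwrite('pics/'+f,im[:,:,::-1])
    return im,c
def ray(c,px,z):
    K=np.array(c["K"]);T=np.array(c["T"])
    d=np.linalg.inv(K)@[px[0],px[1],1]; d=T[:3,:3]@[d[0],-d[1],-d[2]]
    o=T[:3,3]; return o+d*(z-o[2])/d[2]
def proj(c,p):
    K=np.array(c["K"]);T=np.array(c["T"])
    q=T[:3,:3].T@(np.array(p)-T[:3,3]); u=K@[q[0],-q[1],-q[2]]; return u[:2]/u[2]
E
python3 - <<'E'
from h import *
np.set_printoptions(precision=4,suppress=True)
for n in("scene","top"):
    im,c=grab(n,n+'0.png');print(n,c)
s=arm.state();print(s)
E
```

```text
pics
scene {'K': array([[381.5971,   0.    , 280.59  ],
       [  0.    , 381.5971, 213.8971],
       [  0.    ,   0.    ,   1.    ]]), 'T': array([[ 0.6495, -0.5444,  0.5309,  1.0949],
       [ 0.7601,  0.4826, -0.4351, -0.5347],
       [-0.0194,  0.6861,  0.7272,  0.7944],
       [ 0.    ,  0.    ,  0.    ,  1.    ]])}
top {'K': array([[427.0532,   0.    , 277.1592],
       [  0.    , 427.0532, 200.0234],
       [  0.    ,   0.    ,   1.    ]]), 'T': array([[ 0.022 ,  0.9832, -0.1811,  0.3036],
       [-0.9997,  0.0207, -0.0086, -0.0914],
       [-0.0047,  0.1812,  0.9834,  1.3628],
       [ 0.    ,  0.    ,  0.    ,  1.    ]])}
{'time': 0.1, 'joints': array([ 1.0157,  0.378 ,  0.0798,  1.2744, -0.    ,  1.4605]), 'qd': array([-0.0024, -0.001 ,  0.0017,  0.0016,  0.0015,  0.0001]), 'tau': array([  0.0019, -46.4692,  27.0582,   0.012 ,  -0.0001,   0.    ]), 'tcp_pos': array([0.2471, 0.5186, 0.2305]), 'ee_rot': array([-3.1398, -0.0002,  2.6968]), 'contact_force': array([ 0.6342,  0.1556, -0.9227]), 'moment': array([ 0.0152, -0.0148,  0.0188]), 'grip_force': 0.0, 'gripper_width': 0.08549641507476237}
```

View pics/top0.png

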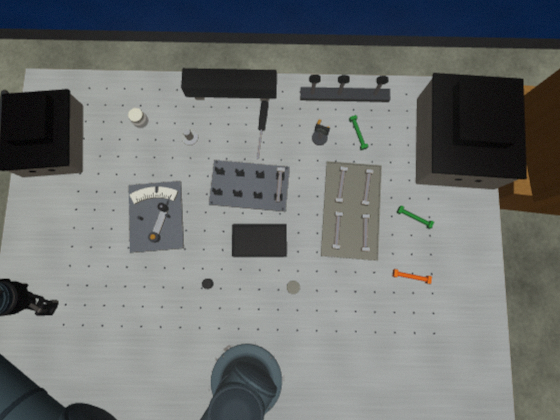

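View pics/scene0.png

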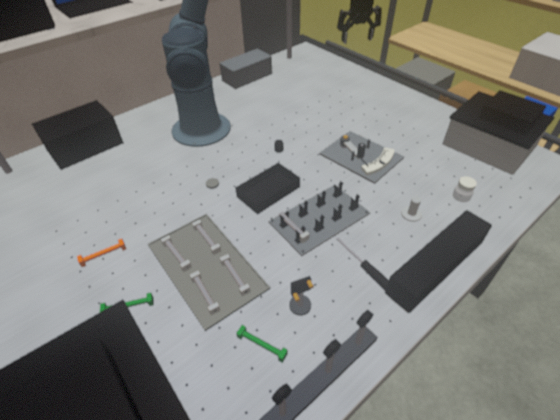

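The top view shows the tensioner at (155,215), bed at (249,186) with one worn roller at (281,184), scrap box at (259,240), and tray at (352,210) with four grey rollers. The green ones at (359,132) and (415,217) and the orange one at (412,276) are decoys outside the tray. I'll confirm in one enlarged crop.

Run:
```python
from h import *
np.set_printoptions(precision=4,suppress=True)
im=cv2.imread('pics/top0.png'); cr=cv2.resize(im[150:270,122:388],None,fx=3,fy=3,interpolation=cv2.INTER_CUBIC)
cv2.imwrite('pics/c1.png',cr)
c=arm.get_calibration("top")
for n,p,z in [("pivot",(154.5,237),.045),("idler",(162,207),.075),("bedTL",(214,161),.008),("bedTR",(290,166),.008),("bedBR",(286,211),.008),("bedBL",(209,206),.008),("worn",(281,184),.038),("scrap",(259,240),.04),("trayTL",(327,163),.008),("trayTR",(381,165),.008),("trayBR",(379,260),.008),("trayBL",(321,258),.008)]:
    print(n,ray(c,p,z))
w=arm.get_calibration("wrist");print(w)
```

```text
pivot [0.422  0.2968 0.045 ]
idler [0.5116 0.2718 0.075 ]
bedTL [0.679  0.1306 0.008 ]
bedTR [ 0.6672 -0.1191  0.008 ]
bedBR [ 0.5179 -0.1088  0.008 ]
bedBL [0.5289 0.1394 0.008 ]
worn [ 0.5996 -0.0909  0.038 ]
scrap [ 0.4202 -0.0264  0.04  ]
trayTL [ 0.6799 -0.2402  0.008 ]
trayTR [ 0.6768 -0.4167  0.008 ]
trayBR [ 0.3683 -0.4036  0.008 ]
trayBL [ 0.3706 -0.2215  0.008 ]
{'K': array([[365.1143,   0.    , 283.972 ],
       [  0.    , 365.1143, 205.5292],
       [  0.    ,   0.    ,   1.    ]]), 'T': array([[ 0.4308, -0.8709, -0.2365,  0.1882],
       [ 0.9025,  0.4149,  0.116 ,  0.5479],
       [-0.0029, -0.2634,  0.9647,  0.3725],
       [ 0.    ,  0.    ,  0.    ,  1.    ]])}
```

View pics/c1.png

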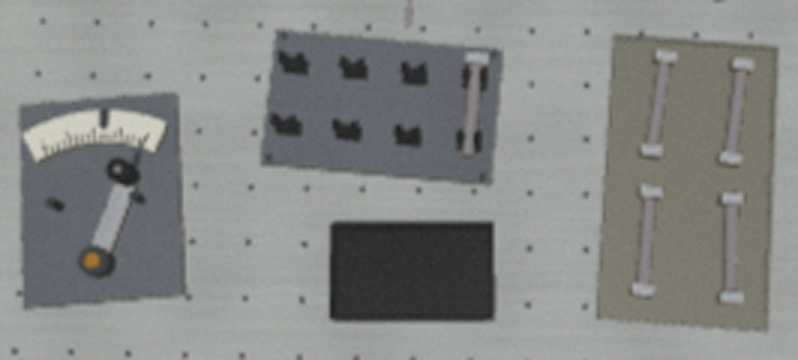

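The crop confirms four steel rollers in the tray, one worn roller in the right-hand station with its lower end block missing, and the index tab at about crop (103,117). I'll move above the tensioner and look with the wrist camera.

Emit:
step_arm(
  targets=[
    [0, 0, 0, 0, 0, -0.96],
    [0, 0, 0, 0, 0, -0.96],
    [0, 0, 0, 0, 0, -0.96],
    [0, 0, 0, 0, 0, -0.96],
    [0, 0, 0, 0, 0, -0.96],
    [0, 0, 0, 0, 0, -0.96],
    [-0.6, -0.98, -0.07, 0, 0, 0],
    [-0.6, -0.98, -0.07, 0, 0, 0],
    [-0.6, -0.98, -0.07, 0, 0, 0],
    [-0.6, -0.98, -0.07, 0, 0, 0],
  ],
  jaw=0,
)

```text
time: 0.93
tcp_pos: [0.3054, 0.4466, 0.2364]
ee_rot: [-3.141, -0.001, -3.01]
contact_force: [-0.5, -0.2, 0.1]
gripper_width: 0.0
grip_force: 0.0
```

Emit:
step_arm(
  targets=[
    [-0.6, -0.98, -0.07, 0, 0, 0],
    [-0.6, -0.98, -0.07, 0, 0, 0],
    [-0.6, -0.98, -0.07, 0, 0, 0],
    [-0.6, -0.98, -0.07, 0, 0, 0],
    [-0.6, -0.98, -0.07, 0, 0, 0],
    [-0.6, -0.98, -0.07, 0, 0, 0],
    [-0.6, -0.98, -0.07, 0, 0, 0],
    [-0.6, -0.98, -0.07, 0, 0, 0],
    [-0.6, -0.98, -0.07, 0, 0, 0],
    [-0.6, -0.98, -0.07, 0, 0, 0],
  ],
)

```text
time: 1.77
tcp_pos: [0.4501, 0.2679, 0.2505]
ee_rot: [-3.141, -0.001, -3.01]
contact_force: [-0.2, 0.2, 0.4]
gripper_width: -0.0001
grip_force: 0.0
```

Emit:
step_arm(
  targets=[
    [0, 0, 0, 0, 0, 0],
    [0, 0, 0, 0, 0, 0],
    [0, 0, 0, 0, 0, 0],
  ],
)

```text
time: 2.02
tcp_pos: [0.4493, 0.2691, 0.2505]
ee_rot: [3.141, -0.001, -3.01]
contact_force: [0.4, -0.0, 0.3]
gripper_width: -0.0
grip_force: 0.0
```

```bash
cat >> h.py <<'E'
def want(p,yaw,s=None):
    "tool-axis shift in rows of 20 mm and turn about tool z in rows of .1, shift taken after the turn"
    s=s or arm.state(); d=np.array(p)-s["tcp_pos"]
    t=np.array([np.cos(yaw)*d[0]+np.sin(yaw)*d[1], np.sin(yaw)*d[0]-np.cos(yaw)*d[1], -d[2]])/.02
    dy=(yaw-s["ee_rot"][2]+np.pi)%(2*np.pi)-np.pi
    print("shift rows",t.round(2),"turn z rows",round(-dy/.1,2))
E
python3 - <<'E'
from h import *
np.set_printoptions(precision=4,suppress=True)
s=arm.state();print(s['time'],s['tcp_pos'],s['ee_rot'],s['contact_force'],s['joints'])
grab('wrist','w1.png')
E
```

```text
2.0167 [0.4493 0.2691 0.2505] [ 3.1414 -0.0012 -3.0105] [ 0.4372 -0.0378  0.3403] [ 0.4182  0.2685 -0.0226  1.2807  0.0005  0.287 ]
```

View pics/w1.png

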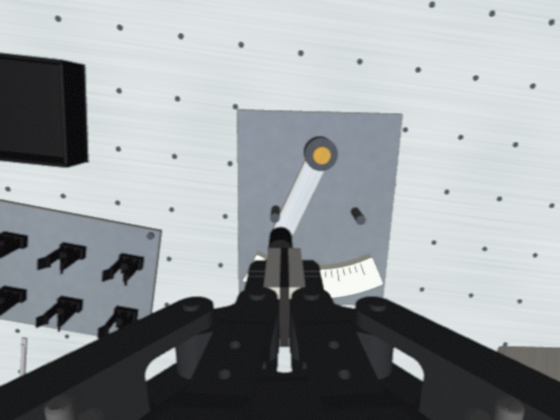

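The wrist view shows the pivot cap at (322,156) and the idler at (280,238). The fingers hide part of the scale, so I'll move the tool further out.

Emit:
step_arm(
  targets=[
    [-1, 0, 0, 0, 0, 0],
    [-1, 0, 0, 0, 0, 0],
    [-1, 0, 0, 0, 0, 0],
    [-1, 0, 0, 0, 0, 0],
    [-1, 0, 0, 0, 0, 0],
    [-1, 0, 0, 0, 0, 0],
    [-1, 0, 0, 0, 0, 0],
    [0, 0, 0, 0, 0, 0],
    [0, 0, 0, 0, 0, 0],
    [0, 0, 0, 0, 0, 0],
  ],
)

```text
time: 2.9
tcp_pos: [0.5875, 0.288, 0.2507]
ee_rot: [3.141, -0.001, -3.009]
contact_force: [-0.1, 0.2, 0.7]
gripper_width: -0.0003
grip_force: 0.0
```

Run:
```python
from h import *
np.set_printoptions(precision=4,suppress=True)
c0=arm.get_calibration('wrist')
im,c=grab('wrist','w2.png')
s=arm.state();print(s['tcp_pos'],s['ee_rot'])
hsv=cv2.cvtColor(im,cv2.COLOR_RGB2HSV)
m=cv2.inRange(hsv,(8,120,120),(25,255,255)); n,l,st,ce=cv2.connectedComponentsWithStats(m)
for i in range(1,n):
    if st[i,4]>50: print('orange',ce[i],st[i],ray(c,ce[i],.045))
cv2.imwrite('pics/w2c.png',cv2.resize(im[:,:,::-1][0:260,180:450],None,fx=2.2,fy=2.2,interpolation=cv2.INTER_CUBIC))
```

```text
[0.5874 0.2879 0.251 ] [ 3.1415 -0.0007 -3.0092]
```

View pics/w2c.png

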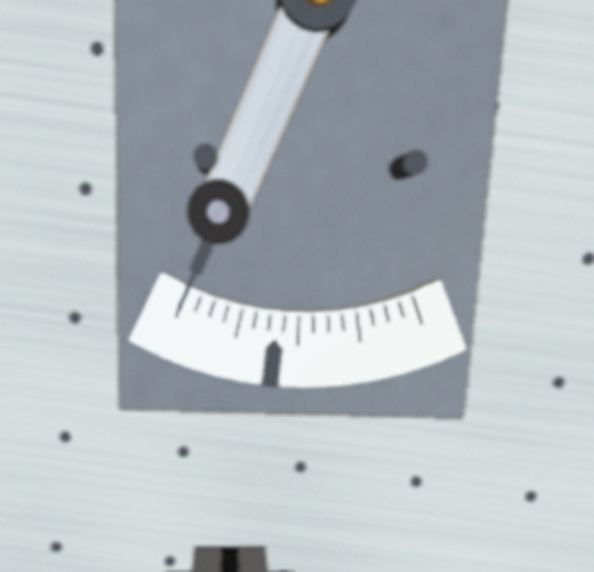

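The crop shows the pointer at rest on the 0 mark (178,316), long marks at 238, 298, 360 and 420, and the tab tip at about (274,342), so roughly 0.31 rad. I'll compute this properly.

Run:
```python
from h import *
np.set_printoptions(precision=4,suppress=True)
c=arm.get_calibration('wrist'); s=arm.state()
c1=dict(K=c['K'],T=np.array(c['T'])); c1['T'][:3,3]+=np.array([.4493,.2691,.2505])-s['tcp_pos']
im=cv2.imread('pics/w1.png')[:,:,::-1]
m=cv2.inRange(cv2.cvtColor(im,cv2.COLOR_RGB2HSV),(8,120,120),(25,255,255)); M=cv2.moments(m)
P=ray(c1,(M['m10']/M['m00'],M['m01']/M['m00']),.045); print('pivot',P)
f=lambda u,v:(180+u/2.2,v/2.2)
def pol(n,u,v,z):
    q=ray(c,f(u,v),z)-P; print(n,ray(c,f(u,v),z),'r',np.hypot(*q[:2]).round(4),'ang',np.arctan2(q[1],q[0]).round(4))
pol('idler',218,211,.075); pol('tip0',178,316,.029)
for k,(u,v) in enumerate([(238,335),(298,345),(360,341),(421,324)]): pol('mark%.1f'%(.2*k+.2),u,v,.024)
pol('tab',274,341,.027); pol('tabbase',271,385,.027)
pol('stop',418,160,.05);pol('restpeg',205,155,.05)
```

```text
pivot [0.4241 0.3015 0.045 ]
idler [0.5149 0.2741 0.075 ] r 0.0948 ang -0.2929
tip0 [0.5609 0.2613 0.029 ] r 0.1426 ang -0.2857
mark0.2 [0.5664 0.2893 0.024 ] r 0.1428 ang -0.0856
mark0.4 [0.5673 0.3172 0.024 ] r 0.1441 ang 0.1095
mark0.6 [0.5617 0.3451 0.024 ] r 0.1444 ang 0.3071
mark0.8 [0.5504 0.3714 0.024 ] r 0.1444 ang 0.5053
tab [0.5666 0.3058 0.027 ] r 0.1426 ang 0.0304
tabbase [0.5868 0.3074 0.027 ] r 0.1629 ang 0.0364
stop [0.4841 0.351  0.05  ] r 0.0779 ang 0.6896
restpeg [0.4935 0.2657 0.05  ] r 0.0781 ang -0.4754
```

Run:
```python
from h import *
want((.508,.2255,.055),np.pi-.29)
```

```text
shift rows [ 2.91 -4.13  9.8 ] turn z rows 4.22
```

Emit:
step_arm(
  targets=[
    [0, 0, 0, 0, 0, 0.84],
    [0, 0, 0, 0, 0, 0.84],
    [0, 0, 0, 0, 0, 0.84],
    [0, 0, 0, 0, 0, 0.85],
    [0, 0, 0, 0, 0, 0.85],
    [0.58, -0.83, 0, 0, 0, 0],
    [0.58, -0.83, 0, 0, 0, 0],
    [0.58, -0.83, 0, 0, 0, 0],
    [0.58, -0.82, 0, 0, 0, 0],
    [0.59, -0.82, 0, 0, 0, 0],
  ],
)

```text
time: 3.78
tcp_pos: [0.5071, 0.2245, 0.2513]
ee_rot: [3.141, 0.0, 2.852]
contact_force: [0.7, 0.3, 1.2]
gripper_width: -0.0002
grip_force: 0.0
```

Emit:
step_arm(
  targets=[
    [0, 0, 0.98, 0, 0, 0],
    [0, 0, 0.98, 0, 0, 0],
    [0, 0, 0.98, 0, 0, 0],
    [0, 0, 0.98, 0, 0, 0],
    [0, 0, 0.98, 0, 0, 0],
    [0, 0, 0.98, 0, 0, 0],
    [0, 0, 0.98, 0, 0, 0],
    [0, 0, 0.98, 0, 0, 0],
    [0, 0, 0.98, 0, 0, 0],
    [0, 0, 0.98, 0, 0, 0],
  ],
)

```text
time: 4.62
tcp_pos: [0.5081, 0.2251, 0.0548]
ee_rot: [3.141, 0.001, 2.852]
contact_force: [0.6, -0.1, -0.6]
gripper_width: 0.0001
grip_force: 0.0
```

Emit:
step_arm(
  targets=[
    [0, 0, 0, 0, 0, 0],
    [0, 0.25, 0, 0, 0, 0],
    [0, 0.25, 0, 0, 0, 0],
    [0, 0.25, 0, 0, 0, 0],
    [0, 0, 0, 0, 0, 0],
    [0, 0, 0, 0, 0, 0],
  ],
)

```text
time: 5.12
tcp_pos: [0.5146, 0.2401, 0.0561]
ee_rot: [3.14, 0.002, 2.852]
contact_force: [-0.2, -0.4, -0.5]
gripper_width: -0.0002
grip_force: 0.0
```

Emit:
step_arm(
  targets=[
    [0, 0.15, 0, 0, 0, 0],
    [0, 0.15, 0, 0, 0, 0],
    [0, 0, 0, 0, 0, 0],
  ],
)

```text
time: 5.37
tcp_pos: [0.5156, 0.2455, 0.0551]
ee_rot: [3.141, 0.0, 2.851]
contact_force: [0.3, 0.0, -0.9]
gripper_width: 0.0001
grip_force: 0.0
```

Emit:
step_arm(
  targets=[
    [0, 0.1, 0, 0, 0, 0],
    [0, 0, 0, 0, 0, 0],
  ],
)

```text
time: 5.53
tcp_pos: [0.5157, 0.2469, 0.0548]
ee_rot: [-3.141, -0.0, 2.851]
contact_force: [0.8, 0.4, 0.4]
gripper_width: -0.0001
grip_force: 0.2
```

Emit:
step_arm(
  targets=[
    [0, 0.1, 0, 0, 0, 0],
    [0, 0, 0, 0, 0, 0],
  ],
)

```text
time: 5.7
tcp_pos: [0.5162, 0.2481, 0.0548]
ee_rot: [-3.14, 0.0, 2.85]
contact_force: [-0.4, -2.9, 0.9]
gripper_width: 0.0003
grip_force: 1.7
```

Emit:
step_arm(
  targets=[
    [0, 0.1, 0, 0, 0, 0],
    [0, 0, 0, 0, 0, 0],
  ],
)

```text
time: 5.87
tcp_pos: [0.5171, 0.2504, 0.0549]
ee_rot: [-3.141, 0.0, 2.85]
contact_force: [0.3, -3.7, 0.7]
gripper_width: -0.0
grip_force: 1.9
```

Emit:
step_arm(
  targets=[
    [0, 0.1, 0, 0, 0, 0],
    [0, 0, 0, 0, 0, 0],
  ],
)

```text
time: 6.03
tcp_pos: [0.5179, 0.2526, 0.0549]
ee_rot: [-3.141, 0.001, 2.851]
contact_force: [0.7, -4.4, 0.3]
gripper_width: -0.0001
grip_force: 2.1
```

Emit:
step_arm(
  targets=[
    [-0.06, 0.25, 0, 0, 0, -0.5],
    [-0.06, 0.25, 0, 0, 0, -0.5],
    [-0.06, 0.25, 0, 0, 0, -0.5],
    [-0.06, 0.25, 0, 0, 0, -0.5],
    [-0.06, 0.25, 0, 0, 0, -0.5],
    [-0.06, 0.25, 0, 0, 0, -0.5],
    [-0.06, 0.25, 0, 0, 0, -0.5],
    [0, 0, 0, 0, 0, 0],
  ],
)

```text
time: 6.7
tcp_pos: [0.53, 0.2856, 0.0544]
ee_rot: [-3.14, -0.002, -3.08]
contact_force: [-0.9, -6.1, 0.4]
gripper_width: -0.0003
grip_force: 2.6
```

Emit:
step_arm(
  targets=[
    [-0.06, 0.25, 0, 0, 0, -0.5],
    [-0.06, 0.25, 0, 0, 0, -0.5],
    [-0.06, 0.25, 0, 0, 0, -0.5],
    [-0.06, 0.25, 0, 0, 0, -0.5],
    [-0.06, 0.25, 0, 0, 0, -0.5],
    [-0.06, 0.25, 0, 0, 0, -0.5],
    [0, 0, 0, 0, 0, 0],
  ],
)

```text
time: 7.28
tcp_pos: [0.5325, 0.3156, 0.0543]
ee_rot: [-3.138, -0.001, -2.781]
contact_force: [1.9, -7.6, -1.4]
gripper_width: -0.0001
grip_force: 3.3
```

```bash
cat >> h.py <<'E'
P=np.array([.4241,.3015]); TH0=-.29
def swing(p,yaw,d=.0255):
    q=np.array(p[:2])-P; t=np.array([np.sin(yaw),-np.cos(yaw)]); r=-np.array([np.cos(yaw),np.sin(yaw)])
    # idler centre line at distance d along t from tcp; idler at r=.095 from P
    a=q@t+d; th=yaw-np.pi+np.arcsin(a/.095); return (th-TH0+np.pi)%(2*np.pi)-np.pi, q@r
E
python3 - <<'E'
from h import *
s=arm.state();print(s['tcp_pos'],s['ee_rot'],s['contact_force'],swing(s['tcp_pos'],s['ee_rot'][2]))
E
```

```text
[0.53254923 0.31562719 0.05434169] [-3.13827830e+00 -7.14298653e-04 -2.78094396e+00] [ 1.89372475 -7.6388091  -1.3946048 ] (np.float64(0.6553714669879209), np.float64(0.10645771141771006))
```

Emit:
step_arm(
  targets=[
    [-0.03, 0.23, 0, 0, 0, -0.4],
    [-0.03, 0.23, 0, 0, 0, -0.4],
    [0, 0.1, 0, 0, 0, 0],
    [0, 0, 0, 0, 0, 0],
  ],
)

```text
time: 7.62
tcp_pos: [0.5303, 0.326, 0.0544]
ee_rot: [-3.137, 0.0, -2.703]
contact_force: [4.9, -7.7, -1.4]
gripper_width: -0.0001
grip_force: 4.0
```

Emit:
step_arm(
  targets=[
    [0, 0.1, 0, 0, 0, 0],
    [0, 0, 0, 0, 0, 0],
  ],
)

```text
time: 7.78
tcp_pos: [0.5297, 0.3277, 0.0545]
ee_rot: [-3.137, 0.001, -2.704]
contact_force: [4.4, -7.6, -3.2]
gripper_width: -0.0
grip_force: 4.1
```

Emit:
step_arm(
  targets=[
    [0, 0.1, 0, 0, 0, 0],
    [0, 0, 0, 0, 0, 0],
  ],
)

```text
time: 7.95
tcp_pos: [0.529, 0.3295, 0.0545]
ee_rot: [-3.137, 0.001, -2.704]
contact_force: [4.6, -8.3, -3.1]
gripper_width: 0.0
grip_force: 4.2
```

Run:
```python
from h import *
s=arm.state();print(s['tcp_pos'],s['ee_rot'],s['contact_force'],swing(s['tcp_pos'],s['ee_rot'][2]))
```

```text
[0.528997   0.32946963 0.05454035] [-3.13712269e+00  9.38235604e-04 -2.70360361e+00] [ 4.55107397 -8.32448905 -3.06650244] (np.float64(0.79478232496536), np.float64(0.1068578495470303))
```

Swing is about 0.795, so I'll keep pushing until the force rises at the stop.

Emit:
step_arm(
  targets=[
    [0, 0.1, 0, 0, 0, 0],
    [0, 0, 0, 0, 0, 0],
  ],
)

```text
time: 8.12
tcp_pos: [0.5283, 0.3313, 0.0545]
ee_rot: [-3.137, 0.001, -2.704]
contact_force: [5.9, -7.0, -2.2]
gripper_width: -0.0002
grip_force: 4.3
```

Emit:
step_arm(
  targets=[
    [0, 0.1, 0, 0, 0, 0],
    [0, 0, 0, 0, 0, 0],
  ],
)

```text
time: 8.28
tcp_pos: [0.5277, 0.3326, 0.0545]
ee_rot: [-3.136, 0.001, -2.704]
contact_force: [5.6, -8.8, -3.3]
gripper_width: 0.0
grip_force: 4.7
```

Run:
```python
from h import *
s=arm.state();print(s['tcp_pos'],s['ee_rot'],s['contact_force'],swing(s['tcp_pos'],s['ee_rot'][2]))
```

```text
[0.52767099 0.33263146 0.05453626] [-3.13587043e+00  1.14895987e-03 -2.70392399e+00] [ 5.5703541  -8.79192917 -3.31694599] (np.float64(0.8310176449024205), np.float64(0.10700303270345798))
```

Emit:
step_arm(
  targets=[
    [0, 0.1, 0, 0, 0, 0],
    [0, 0, 0, 0, 0, 0],
  ],
)

```text
time: 8.45
tcp_pos: [0.5275, 0.333, 0.0545]
ee_rot: [-3.132, 0.001, -2.705]
contact_force: [6.6, -12.3, -3.2]
gripper_width: -0.0001
grip_force: 6.3
```

Emit:
step_arm(
  targets=[
    [0, 0.1, 0, 0, 0, 0],
    [0, 0, 0, 0, 0, 0],
  ],
)

```text
time: 8.62
tcp_pos: [0.5273, 0.3334, 0.0545]
ee_rot: [-3.129, 0.001, -2.706]
contact_force: [9.2, -16.0, -2.6]
gripper_width: 0.0001
grip_force: 7.9
```

Run:
```python
from h import *
s=arm.state();print(s['tcp_pos'],s['contact_force'],swing(s['tcp_pos'],s['ee_rot'][2]))
im,c=grab('wrist'); cv2.imwrite('pics/w3.png',im[:,:,::-1])
im,c=grab('scene');cv2.imwrite('pics/s3.png',cv2.resize(im[:,:,::-1][110:200,300:430],None,fx=4,fy=4,interpolation=cv2.INTER_CUBIC))
```

```text
[0.52733606 0.333355   0.05452272] [  9.2284749  -16.02178029  -2.55647991] (np.float64(0.839687441839426), np.float64(0.10703163071661179))
```

View pics/w3.png

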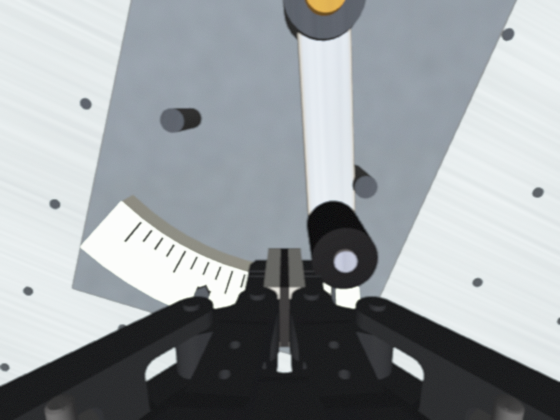

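The bar rests on the stop peg and the force jumped from 11 to 18 N, so this is the end stop. I'll back off along the arc and lift away.

Emit:
step_arm(
  targets=[
    [0.1, -0.55, 0, 0, 0, 0.95],
    [0.1, -0.5, 0, 0, 0, 0.95],
    [0.1, -0.5, 0, 0, 0, 0.95],
    [0.1, -0.5, 0, 0, 0, 0.95],
    [0.1, -0.5, 0, 0, 0, 0.95],
    [0.1, -0.5, 0, 0, 0, 0.95],
    [0.1, -0.5, 0, 0, 0, 0.2],
    [0, -0.8, 0, 0, 0, 0],
    [0, -0.8, 0, 0, 0, 0],
    [0, -0.8, 0, 0, 0, 0],
  ],
)

```text
time: 9.55
tcp_pos: [0.5143, 0.2207, 0.055]
ee_rot: [3.138, -0.0, 2.992]
contact_force: [0.3, -1.5, 0.1]
gripper_width: -0.0
grip_force: 0.0
```

Emit:
step_arm(
  targets=[
    [0, 0, -1, 0, 0, 0],
    [0, 0, -1, 0, 0, 0],
    [0, 0, -1, 0, 0, 0],
    [0, 0, -1, 0, 0, 0],
    [0, 0, -1, 0, 0, 0],
    [0, 0, -1, 0, 0, 0],
    [0, 0, -1, 0, 0, 0],
    [0, 0, -1, 0, 0, 0],
    [0, 0, -1, 0, 0, 0],
    [0, 0, -1, 0, 0, 0],
  ],
  jaw=1,
)

```text
time: 10.38
tcp_pos: [0.5142, 0.2213, 0.2561]
ee_rot: [3.138, -0.0, 2.992]
contact_force: [-0.5, 0.1, 1.0]
gripper_width: 0.0852
grip_force: 0.0
```

Run:
```python
from h import *
s=arm.state();print(s['tcp_pos'],s['ee_rot'],s['contact_force'])
want((.69,-.03,.255),np.pi-.047)
```

```text
[0.51416515 0.22129944 0.25610716] [ 3.13848867e+00 -9.97270485e-05  2.99154263e+00] [-0.49727488  0.13041917  0.95025701]
shift rows [ -9.37 -12.14   0.06] turn z rows -1.03
```

Emit:
step_arm(
  targets=[
    [-0.72, -0.93, 0, 0, 0, -0.5],
    [-0.72, -0.93, 0, 0, 0, -0.53],
    [-0.72, -0.93, 0, 0, 0, 0],
    [-0.72, -0.93, 0, 0, 0, 0],
    [-0.72, -0.93, 0, 0, 0, 0],
    [-0.72, -0.93, 0, 0, 0, 0],
    [-0.72, -0.93, 0, 0, 0, 0],
    [-0.72, -0.93, 0, 0, 0, 0],
    [-0.72, -0.93, 0, 0, 0, 0],
    [-0.72, -0.93, 0, 0, 0, 0],
  ],
)

```text
time: 11.22
tcp_pos: [0.6471, 0.0256, 0.255]
ee_rot: [3.139, 0.001, 3.094]
contact_force: [0.3, -0.7, -1.2]
gripper_width: 0.0853
grip_force: 0.0
```

Emit:
step_arm(
  targets=[
    [-0.72, -0.95, 0, 0, 0, 0],
    [-0.72, -0.95, 0, 0, 0, 0],
    [-0.72, -0.95, 0, 0, 0, 0],
    [-0.01, -0.95, 0, 0, 0, 0],
    [0, 0, 0, 0, 0, 0],
    [0, 0, 0, 0, 0, 0],
    [0, 0, 0, 0, 0, 0],
  ],
)

```text
time: 11.8
tcp_pos: [0.686, -0.0515, 0.2549]
ee_rot: [3.14, 0.0, 3.094]
contact_force: [0.4, 0.5, -0.5]
gripper_width: 0.0855
grip_force: 0.0
```

Run:
```python
from h import *
np.set_printoptions(precision=4,suppress=True)
s=arm.state();print(s['tcp_pos'],s['ee_rot'])
im,c=grab('wrist','w4.png'); print(c['T'])
```

```text
[ 0.686  -0.0515  0.2549] [3.1398 0.0005 3.0944]
[[ 0.0477 -0.9635 -0.2633  0.6204]
 [ 0.9989  0.0462  0.0119 -0.0482]
 [ 0.0007 -0.2636  0.9646  0.397 ]
 [ 0.      0.      0.      1.    ]]
```

View pics/w4.png

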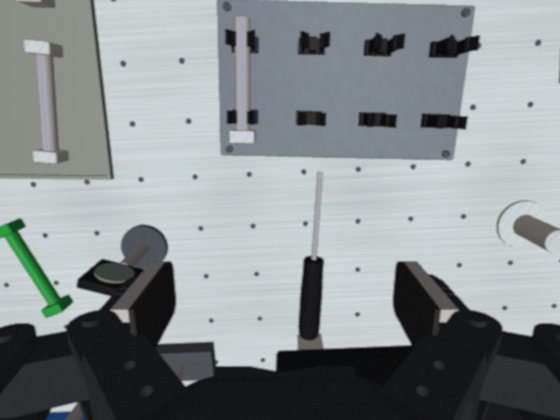

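The image shows the bed screws at (227,6), (466,12), (446,154) and (228,149). The worn shaft runs from (243,17) to its block at (242,136), and a tray roller has its blocks at (38,46) and (46,156).

Run:
```python
from h import *
np.set_printoptions(precision=4,suppress=True)
c=arm.get_calibration('wrist')
S=[ray(c,p,.008) for p in[(227,6),(466,12),(446,154),(228,149)]]; print(np.array(S)); print('centre',np.mean(S,0))
yx=[np.arctan2(*(S[i]-S[j])[[1,0]]) for i,j in((3,0),(2,1))]; yy=[np.arctan2(*(S[i]-S[j])[[1,0]])-np.pi/2 for i,j in((1,0),(2,3))]
print('x-yaw',yx,'y-yaw',yy,[np.linalg.norm(S[i]-S[j]) for i,j in((3,0),(2,1),(1,0),(2,3))])
im=cv2.imread('pics/w4.png'); g=im.max(2); m=(g<45).astype(np.uint8); m[165:]=0; m[:25]=0
m=cv2.morphologyEx(m,cv2.MORPH_CLOSE,np.ones((5,5)))
n,l,st,ce=cv2.connectedComponentsWithStats(m)
for i in range(1,n):
    if st[i,4]>60: print(st[i],ce[i], ray(c,ce[i],.038))
for n,p,z in[("w top",(243,17),.038),("w block",(242,136),.05),("w mid40",(243,41),.045),("w mid115",(243,110),.045),("r a",(38,46),.028),("r b",(46,156),.028)]: print(n,ray(c,p,z))
```

```text
[[ 0.5253 -0.0981  0.008 ]
 [ 0.5414  0.1318  0.008 ]
 [ 0.6779  0.1221  0.008 ]
 [ 0.6617 -0.1091  0.008 ]]
centre [0.6016 0.0117 0.008 ]
x-yaw [np.float64(-0.08053443391162278), np.float64(-0.0712765520065564)] y-yaw [np.float64(-0.06976491023648479), np.float64(-0.07002473916265117)] [np.float64(0.13679010855948537), np.float64(0.13684255449898988), np.float64(0.2305098923018305), np.float64(0.2317761791189424)]
[226  30   9  17 111] [230.5045  37.6036] [ 0.5586 -0.0934  0.038 ]
[248  31   8  21 128] [251.625   40.7656] [ 0.5621 -0.0744  0.038 ]
[300  32  29  22 370] [313.2622  43.4946] [ 0.567  -0.0186  0.038 ]
[365  34  39  21 568] [383.0158  45.1761] [0.5714 0.0448 0.038 ]
[430  36  48  21 688] [452.4419  46.7951] [0.5758 0.108  0.038 ]
[228 111   8  12  89] [231.4719 116.7978] [ 0.6281 -0.0984  0.038 ]
[248 111   8  13  91] [251.5714 116.6813] [ 0.6289 -0.0792  0.038 ]
[298 112  10  13 119] [302.3361 117.6471] [ 0.6321 -0.0308  0.038 ]
[315 112  10  13 116] [319.4224 118.2845] [ 0.6335 -0.0144  0.038 ]
[360 113  36  14 405] [377.2099 119.4864] [0.6372 0.0408 0.038 ]
[422 115  44  13 496] [442.7319 120.9899] [0.6416 0.1036 0.038 ]
w top [ 0.5422 -0.0808  0.038 ]
w block [ 0.6458 -0.0884  0.05  ]
w mid40 [ 0.5631 -0.0816  0.045 ]
w mid115 [ 0.6223 -0.0862  0.045 ]
r a [ 0.5556 -0.2752  0.028 ]
r b [ 0.6579 -0.2903  0.028 ]
```

```bash
cat >> h.py <<'E'
BC=np.array([.6016,.0117]); BY=-.072
def st(i): return BC+(i-1.5)*.065*np.array([-np.sin(BY),np.cos(BY)])
E
python3 - <<'E'
from h import *
print([st(i) for i in range(4)])
want((.5947,-.0852,.022),np.pi+BY)
E
```

```text
[array([ 0.59458606, -0.08554739]), array([ 0.59926202, -0.0207158 ]), array([0.60393798, 0.0441158 ]), array([0.60861394, 0.10894739])]
shift rows [ 4.42 -2.02 11.65] turn z rows 0.25
```

Emit:
step_arm(
  targets=[
    [0.74, -0.34, 0.5, 0, 0, 0.25],
    [0.74, -0.34, 0.5, 0, 0, 0],
    [0.74, -0.34, 0.5, 0, 0, 0],
    [0.74, -0.34, 0.5, 0, 0, 0],
    [0.73, -0.33, 0.5, 0, 0, 0],
    [0.73, -0.33, 0.5, 0, 0, 0],
    [0, 0, 1, 0, 0, 0],
    [0, 0, 1, 0, 0, 0],
    [0, 0, 1, 0, 0, 0],
    [0, 0, 1, 0, 0, 0],
  ],
  jaw=0.6,
)

```text
time: 12.68
tcp_pos: [0.5949, -0.0854, 0.1147]
ee_rot: [3.141, 0.001, 3.071]
contact_force: [0.5, 0.1, 0.5]
gripper_width: 0.0512
grip_force: 0.0
```

Run:
```python
from h import *
s=arm.state();print(s['tcp_pos'],s['ee_rot'],s['gripper_width'])
want((.5947,-.0852,.022),np.pi+BY)
```

```text
[ 0.59487511 -0.08539615  0.11473203] [3.14075763e+00 1.42844653e-03 3.07053552e+00] 0.051247386250696754
shift rows [0.01 0.01 4.64] turn z rows 0.01
```

Descend, close, and pull up slowly.

Emit:
step_arm(
  targets=[
    [0, 0, 0.8, 0, 0, 0],
    [0, 0, 0.8, 0, 0, 0],
    [0, 0, 0.8, 0, 0, 0],
    [0, 0, 0.8, 0, 0, 0],
    [0, 0, 0.7, 0, 0, 0],
    [0, 0, 0.7, 0, 0, 0],
    [0, 0, 0, 0, 0, 0],
  ],
)

```text
time: 13.27
tcp_pos: [0.5926, -0.0848, 0.0204]
ee_rot: [3.14, -0.004, 3.071]
contact_force: [-1.2, 0.3, -0.4]
gripper_width: 0.0512
grip_force: 0.0
```

Emit:
step_arm(
  targets=[
    [0, 0, 0, 0, 0, 0],
    [0, 0, 0, 0, 0, 0],
    [0, 0, 0, 0, 0, 0],
    [0, 0, 0, 0, 0, 0],
    [0, 0, 0, 0, 0, 0],
    [0, 0, 0, 0, 0, 0],
  ],
  jaw=0,
)

```text
time: 13.77
tcp_pos: [0.5959, -0.0869, 0.0244]
ee_rot: [3.141, 0.003, 3.069]
contact_force: [-1.8, 0.4, 6.2]
gripper_width: 0.0117
grip_force: 58.7
```

Emit:
step_arm(
  targets=[
    [0, 0, -0.15, 0, 0, 0],
    [0, 0, -0.15, 0, 0, 0],
    [0, 0, -0.15, 0, 0, 0],
    [0, 0, -0.15, 0, 0, 0],
    [0, 0, -0.15, 0, 0, 0],
    [0, 0, -0.15, 0, 0, 0],
  ],
)

```text
time: 14.27
tcp_pos: [0.5954, -0.0874, 0.0417]
ee_rot: [-3.141, 0.001, 3.069]
contact_force: [-0.0, 0.4, -1.6]
gripper_width: 0.0119
grip_force: 59.1
```

Emit:
step_arm(
  targets=[
    [0, 0, -0.4, 0, 0, 0],
    [0, 0, -0.4, 0, 0, 0],
    [0, 0, -0.7, 0, 0, 0],
    [0, 0, -0.7, 0, 0, 0],
    [0, 0, -0.7, 0, 0, 0],
    [0, 0, -0.7, 0, 0, 0],
    [0, 0, 0, 0, 0, 0],
  ],
)

```text
time: 14.85
tcp_pos: [0.5974, -0.0878, 0.1171]
ee_rot: [-3.14, 0.007, 3.069]
contact_force: [0.5, 0.4, -1.3]
gripper_width: 0.012
grip_force: 59.1
```

Run:
```python
from h import *
s=arm.state();print(s['tcp_pos'],s['ee_rot'],s['gripper_width'],s['joints'])
im,c=grab('wrist','w5.png')
c=arm.get_calibration('top')
print([ray(c,p,.04) for p in[(232,224),(287,224),(287,257),(232,257)]])
```

```text
[ 0.59740022 -0.08776328  0.11707537] [-3.14017181  0.00665048  3.06865874] 0.012043726873352112 [-2.50777325e-01  4.82535125e-01 -5.75698902e-02  1.02389437e+00
 -2.21920930e-04 -1.77839441e-01]
[array([0.4682225 , 0.05927335, 0.04      ]), array([ 0.47188604, -0.11221392,  0.04      ]), array([ 0.36981571, -0.1140286 ,  0.04      ]), array([0.3661421, 0.0550728, 0.04     ])]
```

View pics/w5.png

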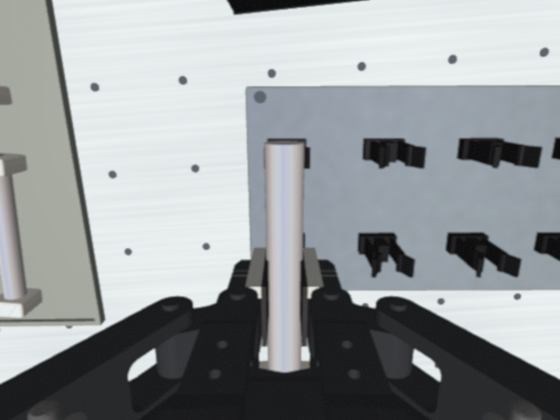

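The worn roller has snapped out and is held in the gripper. I'll carry it to the scrap box, whose centre is about (0.419,-0.028), and turn it along y.

Emit:
step_arm(
  targets=[
    [0.91, 0.24, -0.1, 0, 0, 0],
    [0.91, 0.24, -0.1, 0, 0, 0],
    [0.91, 0.24, 0, 0, 0, 0],
    [0.91, 0.24, 0, 0, 0, 0],
    [0.91, 0.24, 0, 0, 0, 0],
    [0.91, 0.24, 0, 0, 0, 0],
    [0.91, 0.24, 0, 0, 0, 0],
    [0.91, 0.24, 0, 0, 0, 0],
    [0.91, 0.24, 0, 0, 0, 0],
    [0.91, 0.24, 0, 0, 0, 0],
  ],
)

```text
time: 15.73
tcp_pos: [0.4154, -0.0255, 0.1163]
ee_rot: [3.142, -0.001, 3.069]
contact_force: [-0.5, -0.5, -1.1]
gripper_width: 0.0115
grip_force: 59.1
```

Emit:
step_arm(
  targets=[
    [0, 0, 0, 0, 0, 1],
    [0, 0, 0, 0, 0, 1],
    [0, 0, 0, 0, 0, 1],
    [0, 0, 0, 0, 0, 1],
    [0, 0, 0, 0, 0, 1],
    [0, 0, 0, 0, 0, 1],
    [0, 0, 0, 0, 0, 1],
    [0, 0, 0, 0, 0, 1],
  ],
)

```text
time: 16.4
tcp_pos: [0.4163, -0.0258, 0.1163]
ee_rot: [-3.141, -0.001, 2.264]
contact_force: [-0.0, -0.0, -1.7]
gripper_width: 0.0116
grip_force: 59.2
```

Emit:
step_arm(
  targets=[
    [0, 0, 0, 0, 0, 1],
    [0, 0, 0, 0, 0, 1],
    [0, 0, 0, 0, 0, 1],
    [0, 0, 0, 0, 0, 1],
    [0, 0, 0, 0, 0, 1],
    [0, 0, 0, 0, 0, 1],
    [0, 0, 0, 0, 0, 1],
    [0, 0, 0, 0, 0, 0],
  ],
)

```text
time: 17.07
tcp_pos: [0.4163, -0.0258, 0.1163]
ee_rot: [-3.141, -0.0, 1.567]
contact_force: [0.3, -0.4, -1.4]
gripper_width: 0.012
grip_force: 59.2
```

Run:
```python
from h import *
s=arm.state();print(s['tcp_pos'],s['ee_rot'],s['gripper_width'],s['joints'])
want((.419,-.028,.035),np.pi/2)
```

```text
[ 0.41630721 -0.02579239  0.11634407] [-3.14076432e+00 -1.43262675e-04  1.56704954e+00] 0.011960187716116524 [-2.14200127e-01  1.41243715e-01 -5.46968317e-01  8.83424282e-01
 -3.29403161e-05  1.36034294e+00]
shift rows [-0.11  0.13  4.07] turn z rows -0.04
```

Emit:
step_arm(
  targets=[
    [-0.11, 0.13, 0.8, 0, 0, 0],
    [0, 0, 0.8, 0, 0, 0],
    [0, 0, 0.8, 0, 0, 0],
    [0, 0, 0.8, 0, 0, 0],
    [0, 0, 0.8, 0, 0, 0],
    [0, 0, 0.8, 0, 0, 0],
    [0, 0, 0.4, 0, 0, 0],
    [0, 0, 0, 0, 0, 0],
    [0, 0, 0, 0, 0, 0],
  ],
)

```text
time: 17.82
tcp_pos: [0.4189, -0.0279, 0.0127]
ee_rot: [-3.14, -0.0, 1.57]
contact_force: [-0.3, 0.7, -1.0]
gripper_width: 0.0116
grip_force: 59.2
```

Emit:
step_arm(
  targets=[
    [0, 0, 0, 0, 0, 0],
    [0, 0, 0, 0, 0, 0],
    [0, 0, 0, 0, 0, 0],
    [0, 0, 0, 0, 0, 0],
  ],
  jaw=0.4,
)

```text
time: 18.15
tcp_pos: [0.4203, -0.0282, 0.0136]
ee_rot: [3.14, 0.0, 1.569]
contact_force: [-0.5, 1.2, -0.3]
gripper_width: 0.034
grip_force: 0.0
```

Emit:
step_arm(
  targets=[
    [0, 0, -0.8, 0, 0, 0],
    [0, 0, -1, 0, 0, 0],
    [0, 0, -1, 0, 0, 0],
    [0, 0, -1, 0, 0, 0],
    [0, 0, -1, 0, 0, 0],
    [0, 0, -1, 0, 0, 0],
    [0, 0, -1, 0, 0, 0],
    [0, 0, -1, 0, 0, 0],
    [0, 0, -1, 0, 0, 0],
    [0, 0, -1, 0, 0, 0],
  ],
)

```text
time: 18.98
tcp_pos: [0.4193, -0.028, 0.2103]
ee_rot: [3.141, 0.0, 1.569]
contact_force: [-0.8, -0.3, 0.8]
gripper_width: 0.034
grip_force: 0.0
```

Run:
```python
from h import *
s=arm.state();print(s['tcp_pos'],s['ee_rot'],s['joints'])
grab('wrist','w6.png')
want((.60,-.33,.25),np.pi-.1)
```

```text
[ 0.41931923 -0.0279803   0.21034037] [3.14072453e+00 1.16531528e-04 1.56908306e+00] [-2.17882731e-01  7.41249262e-02 -3.64531448e-01  1.13126704e+00
  7.23836874e-05  1.35462684e+00]
shift rows [-10.38 -14.11  -1.8 ] turn z rows -14.73
```

Emit:
step_arm(
  targets=[
    [0, 0, 0, 0, 0, -1],
    [0, 0, 0, 0, 0, -1],
    [0, 0, 0, 0, 0, -1],
    [0, 0, 0, 0, 0, -1],
    [0, 0, 0, 0, 0, -1],
    [0, 0, 0, 0, 0, -1],
    [0, 0, 0, 0, 0, -1],
    [0, 0, 0, 0, 0, -1],
    [0, 0, 0, 0, 0, -1],
    [0, 0, 0, 0, 0, -1],
  ],
)

```text
time: 19.87
tcp_pos: [0.4194, -0.028, 0.2091]
ee_rot: [3.141, 0.001, 2.574]
contact_force: [0.6, 1.1, -0.3]
gripper_width: 0.0343
grip_force: 0.0
```

Emit:
step_arm(
  targets=[
    [0, 0, 0, 0, 0, -1],
    [0, 0, 0, 0, 0, -1],
    [0, 0, 0, 0, 0, -1],
    [0, 0, 0, 0, 0, -1],
    [0, 0, 0, 0, 0, -0.73],
    [-0.62, -0.94, -0.35, 0, 0, 0],
    [-0.62, -0.94, -0.35, 0, 0, 0],
    [-0.62, -0.94, -0.35, 0, 0, 0],
    [-0.62, -0.94, -0.35, 0, 0, 0],
    [-0.62, -0.94, -0.35, 0, 0, 0],
  ],
)

```text
time: 20.7
tcp_pos: [0.4721, -0.1287, 0.2444]
ee_rot: [-3.142, 0.001, 3.042]
contact_force: [1.1, 0.4, 0.4]
gripper_width: 0.0341
grip_force: 0.0
```

Emit:
step_arm(
  targets=[
    [-0.62, -0.94, -0.35, 0, 0, 0],
    [-0.62, -0.94, -0.35, 0, 0, 0],
    [-0.62, -0.94, -0.35, 0, 0, 0],
    [-0.62, -0.94, -0.35, 0, 0, 0],
    [-0.62, -0.94, -0.35, 0, 0, 0],
    [-0.62, -0.94, -0.35, 0, 0, 0],
    [-0.62, -0.94, -0.35, 0, 0, 0],
    [-0.62, -0.94, -0.35, 0, 0, 0],
    [-0.62, -0.94, -0.35, 0, 0, 0],
    [-0.62, -0.94, -0.35, 0, 0, 0],
  ],
)

```text
time: 21.53
tcp_pos: [0.5767, -0.3281, 0.3144]
ee_rot: [-3.141, 0.001, 3.042]
contact_force: [1.4, -1.3, 1.0]
gripper_width: 0.0341
grip_force: 0.0
```

Emit:
step_arm(
  targets=[
    [0, 0, 0, 0, 0, 0],
    [0, 0, 0, 0, 0, 0],
    [0, 0, 0, 0, 0, 0],
  ],
)

```text
time: 21.78
tcp_pos: [0.5762, -0.3268, 0.3136]
ee_rot: [3.141, -0.0, 3.042]
contact_force: [-0.7, -0.2, -0.6]
gripper_width: 0.0341
grip_force: 0.0
```

Run:
```python
from h import *
s=arm.state();print(s['tcp_pos'],s['ee_rot'],s['joints'])
grab('wrist','w7.png');grab('top','t7.png')
```

```text
[ 0.5762447  -0.32678436  0.31357288] [ 3.14096980e+00 -3.79650863e-04  3.04188973e+00] [-6.11739617e-01  5.97767741e-01  6.45971742e-01  1.61963646e+00
  3.56962928e-04 -5.12036684e-01]
```

View pics/w7.png

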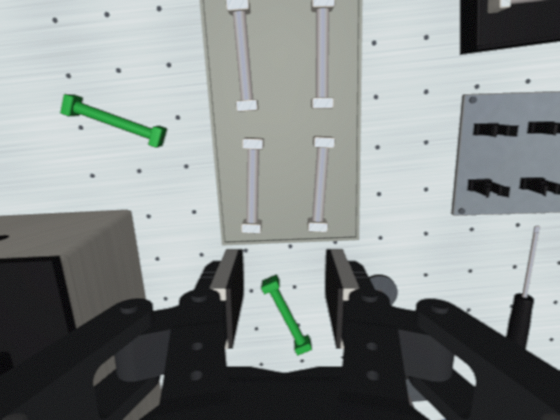

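The tray shows four rollers with block pairs A (237,3)-(247,105), B (323,3)-(323,102), C (253,143)-(251,227) and D (324,142)-(318,226). The worn roller is in the scrap box at (500,3).

```bash
cat >> h.py <<'E'
def pairs(im,c,m):
    "block centroids -> roller middles; m = tray region mask"
    g=im.astype(int); w=((g.min(2)>185)&(m>0)).astype(np.uint8)
    n,l,s,ce=cv2.connectedComponentsWithStats(w)
    b=[(ce[i],s[i]) for i in range(1,n) if s[i,4]>=TH]
    q=[ray(c,x,.026) for x,_ in b]; out=[]
    for i in range(len(q)):
        for j in range(i):
            d=np.linalg.norm(q[i]-q[j])
            if .095<d<.113:
                a,e=(q[i],q[j]) if q[i][0]>q[j][0] else (q[j],q[i])
                out.append((((a+e)/2).round(4)[:2],round(float(np.arctan2(a[1]-e[1],a[0]-e[0])),3),round(float(d),4)))
    return b,out
TH=60
E
python3 - <<'E'
from h import *
im=cv2.imread('pics/w7.png')[:,:,::-1]; c=arm.get_calibration('wrist')
m=np.zeros(im.shape[:2],np.uint8); m[0:238,215:350]=1
b,o=pairs(im,c,m)
for x in b: print(x[0].round(1),x[1])
for x in o: print(x)
E
```

```text
[236.7   4.1] [227   0  21  10 191]
[323.    2.5] [313   0  21   6 124]
[322.4 102.5] [313  98  20  10 194]
[246.  104.9] [237 100  20  11 192]
[251.8 143.6] [243 139  19  10 176]
[324.1 142.2] [315 138  19  10 175]
[216.6 214.6] [215 176   6  62 215]
[317.5 227. ] [309 223  18   9 145]
[250.5 228.5] [242 224  18   9 143]
(array([ 0.4603, -0.2717]), -0.078, 0.1021)
(array([ 0.4536, -0.3606]), -0.031, 0.1035)
(array([ 0.5306, -0.3196]), 1.036, 0.0991)
(array([ 0.5899, -0.3878]), -0.582, 0.0976)
(array([ 0.6074, -0.2847]), -0.15, 0.1043)
(array([ 0.6009, -0.3682]), -0.139, 0.1045)
```

Run:
```python
from h import *
want((.6074,-.2857,.010),np.pi-.15)
```

```text
shift rows [-1.25  2.23 15.2 ] turn z rows 0.51
```

Emit:
step_arm(
  targets=[
    [0, 0, 0.5, 0, 0, 0.51],
    [-0.3, 0.56, 1, 0, 0, 0],
    [-0.3, 0.56, 1, 0, 0, 0],
    [-0.3, 0.56, 1, 0, 0, 0],
    [-0.35, 0.55, 1, 0, 0, 0],
    [0, 0, 1, 0, 0, 0],
    [0, 0, 1, 0, 0, 0],
    [0, 0, 1, 0, 0, 0],
    [0, 0, 1, 0, 0, 0],
    [0, 0, 1, 0, 0, 0],
  ],
  jaw=0.5,
)

```text
time: 22.72
tcp_pos: [0.6072, -0.2854, 0.1235]
ee_rot: [3.141, 0.0, 2.992]
contact_force: [-0.2, -0.8, 0.8]
gripper_width: 0.0424
grip_force: 0.0
```

Emit:
step_arm(
  targets=[
    [0, 0, 1, 0, 0, 0],
    [0, 0, 1, 0, 0, 0],
    [0, 0, 1, 0, 0, 0],
    [0, 0, 0, 0, 0, 0],
  ],
)

```text
time: 23.05
tcp_pos: [0.6043, -0.2839, 0.0597]
ee_rot: [3.138, -0.007, 2.992]
contact_force: [-0.6, 0.4, -0.4]
gripper_width: 0.0429
grip_force: 0.0
```

Run:
```python
from h import *
s=arm.state();print(s['tcp_pos'],s['ee_rot'],s['gripper_width'])
want((.6074,-.2857,.010),np.pi-.15)
grab('wrist','w8.png')
```

```text
[ 0.60429761 -0.28392494  0.0596813 ] [ 3.13840237 -0.00743209  2.9917538 ] 0.042886722277248414
shift rows [-0.17 -0.06  2.48] turn z rows 0.0
```

View pics/w8.png

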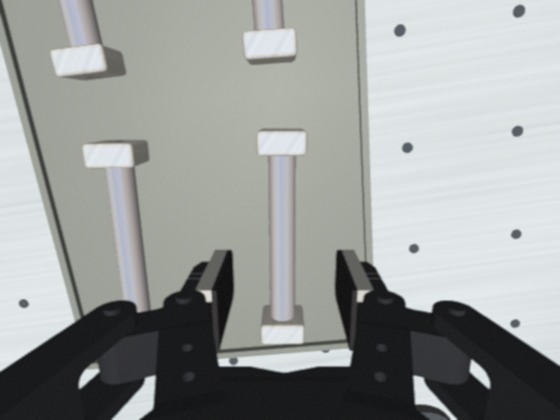

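The roller is centred between the fingers, with its blocks at (282,143) and (283,325). I'll grasp it.

Emit:
step_arm(
  targets=[
    [0, 0, 0.6, 0, 0, 0],
    [0, 0, 0.6, 0, 0, 0],
    [0, 0, 0.6, 0, 0, 0],
    [0, 0, 0.5, 0, 0, 0],
    [0, 0, 0.1, 0, 0, 0],
    [0, 0, 0, 0, 0, 0],
  ],
)

```text
time: 23.6
tcp_pos: [0.6068, -0.2862, 0.0147]
ee_rot: [3.141, -0.002, 2.991]
contact_force: [-0.6, 0.1, -0.1]
gripper_width: 0.0426
grip_force: 0.0
```

Emit:
step_arm(
  targets=[
    [0, 0, 0, 0, 0, 0],
    [0, 0, 0, 0, 0, 0],
    [0, 0, 0, 0, 0, 0],
    [0, 0, 0, 0, 0, 0],
    [0, 0, 0, 0, 0, 0],
  ],
  jaw=0,
)

```text
time: 24.02
tcp_pos: [0.6085, -0.2872, 0.0171]
ee_rot: [-3.141, 0.002, 2.991]
contact_force: [-1.1, -0.6, 5.3]
gripper_width: 0.0099
grip_force: 58.9
```

Emit:
step_arm(
  targets=[
    [0, 0, -0.4, 0, 0, 0],
    [0, 0, -0.8, 0, 0, 0],
    [0, 0, -1, 0, 0, 0],
    [0, 0, -1, 0, 0, 0],
    [0, 0, -1, 0, 0, 0],
    [0, 0, 0, 0, 0, 0],
    [0, 0, 0, 0, 0, 0],
  ],
)

```text
time: 24.6
tcp_pos: [0.6087, -0.2874, 0.1009]
ee_rot: [-3.141, 0.003, 2.991]
contact_force: [0.3, -0.2, -2.1]
gripper_width: 0.0099
grip_force: 58.4
```

Run:
```python
from h import *
s=arm.state();print(s['tcp_pos'],s['ee_rot'],s['gripper_width'])
want((.5946,-.0867,.094),np.pi+BY)
im,c=grab('wrist','w9.png')
```

```text
[ 0.60873243 -0.28740314  0.10088214] [-3.14059505e+00  2.60455492e-03  2.99075348e+00] 0.009874147621704561
shift rows [1.43 9.96 0.34] turn z rows -0.79
```

View pics/w9.png

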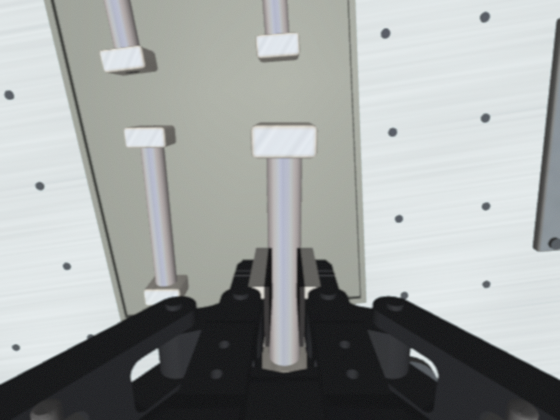

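The grip looks too high: the opening is 9.9 mm and the axis sits below the TCP. I'll set it back down and regrasp lower.

Emit:
step_arm(
  targets=[
    [0, 0, 0.8, 0, 0, 0],
    [0, 0, 0.8, 0, 0, 0],
    [0, 0, 0.8, 0, 0, 0],
    [0, 0, 0.8, 0, 0, 0],
    [0, 0, 0.7, 0, 0, 0],
    [0, 0, 0.3, 0, 0, 0],
    [0, 0, 0, 0, 0, 0],
    [0, 0, 0, 0, 0, 0],
  ],
)

```text
time: 25.32
tcp_pos: [0.6062, -0.2859, 0.014]
ee_rot: [3.14, -0.004, 2.991]
contact_force: [-0.2, 0.1, -1.3]
gripper_width: 0.01
grip_force: 87.5
```

Emit:
step_arm(
  targets=[
    [0, 0, 0, 0, 0, 0],
    [0, 0, 0, 0, 0, 0],
    [0, 0, 0, 0, 0, 0],
    [0, 0, 0, 0, 0, 0],
  ],
  jaw=0.4,
)

```text
time: 25.65
tcp_pos: [0.608, -0.2869, 0.0159]
ee_rot: [-3.142, 0.0, 2.991]
contact_force: [0.5, -0.3, 0.2]
gripper_width: 0.0343
grip_force: 0.0
```

Emit:
step_arm(
  targets=[
    [0, 0, 0.25, 0, 0, 0],
    [0, 0, 0, 0, 0, 0],
    [0, 0, 0, 0, 0, 0],
  ],
)

```text
time: 25.9
tcp_pos: [0.6075, -0.2866, 0.0103]
ee_rot: [3.141, -0.001, 2.991]
contact_force: [-0.7, 0.4, 0.8]
gripper_width: 0.0342
grip_force: 0.0
```

Emit:
step_arm(
  targets=[
    [0, 0, 0.2, 0, 0, 0],
    [0, 0, 0, 0, 0, 0],
    [0, 0, 0, 0, 0, 0],
    [0, 0, 0, 0, 0, 0],
  ],
)

```text
time: 26.23
tcp_pos: [0.6077, -0.2868, 0.0068]
ee_rot: [3.141, -0.0, 2.991]
contact_force: [-0.8, -0.8, 1.0]
gripper_width: 0.0343
grip_force: 0.0
```

Emit:
step_arm(
  targets=[
    [0, 0, 0, 0, 0, 0],
    [0, 0, 0, 0, 0, 0],
    [0, 0, 0, 0, 0, 0],
    [0, 0, 0, 0, 0, 0],
    [0, 0, 0, 0, 0, 0],
  ],
  jaw=0,
)

```text
time: 26.65
tcp_pos: [0.608, -0.2869, 0.0072]
ee_rot: [-3.141, 0.001, 2.991]
contact_force: [0.0, 0.3, 1.8]
gripper_width: 0.0116
grip_force: 58.6
```

Emit:
step_arm(
  targets=[
    [0, 0, -0.4, 0, 0, 0],
    [0, 0, -0.8, 0, 0, 0],
    [0, 0, -1, 0, 0, 0],
    [0, 0, -1, 0, 0, 0],
    [0, 0, -1, 0, 0, 0],
    [0, 0, -0.3, 0, 0, 0],
    [0, 0, 0, 0, 0, 0],
    [0, 0, 0, 0, 0, 0],
  ],
)

```text
time: 27.32
tcp_pos: [0.6077, -0.2867, 0.0964]
ee_rot: [3.141, -0.0, 2.991]
contact_force: [-0.2, -0.2, -1.9]
gripper_width: 0.0114
grip_force: 58.5
```

Run:
```python
from h import *
s=arm.state();print(s['tcp_pos'],s['ee_rot'],s['gripper_width'])
want((.5946,-.0867,.10),np.pi+BY)
im,c=grab('wrist','w10.png')
g=im.astype(int).min(2)
w=(g>190).astype(np.uint8); w[:100]=0;w[200:]=0;w[:,:220]=0;w[:,345:]=0
n,l,st_,ce=cv2.connectedComponentsWithStats(w)
print(st_[1:][st_[1:,4]>100], ce[1:][st_[1:,4]>100])
print(g[140,240:330]); print(g[100:190,284])
```

```text
[ 0.60769255 -0.28673988  0.09644684] [ 3.14143736e+00 -1.60573580e-04  2.99078477e+00] 0.011404828454368464
shift rows [ 1.37  9.93 -0.18] turn z rows -0.79
[[ 251  127   68   33 2178]] [[284.5348944  142.58034894]]
[169 169 168 168 169 169 168 166 162 164 185 210 222 223 223 223 221 219
 217 217 217 219 220 223 225 227 228 229 229 227 226 226 225 224 224 223
 223 224 224 224 225 224 224 225 225 225 226 224 225 224 224 225 225 225
 226 225 226 225 222 221 220 220 219 218 219 221 222 224 225 227 227 228
 227 226 225 223 221 219 207 184 160 154 163 166 166 166 164 165 164 166]
[172 173 172 172 171 171 171 171 170 171 172 171 171 171 172 172 172 170
 170 171 170 163 135  99 112 146 179 204 219 222 223 223 224 224 223 224
 224 224 225 225 225 225 225 226 225 225 224 224 224 224 224 224 225 226
 225 225 223 220 213 190 173 173 178 179 181 180 180 179 180 179 180 181
 181 180 180 180 181 180 181 181 180 181 179 180 180 180 179 180 182 181]
```

```bash
cat >> h.py <<'E'
def held(im=None,c=None,h=.021):
    "along-axis (tool x) and sideways position of the held roller's middle relative to the TCP"
    s=arm.state(); c=arm.get_calibration('wrist')
    im=arm.grab_frame('wrist') if im is None else im
    w=(im.min(2)>195).astype(np.uint8); w[:95]=0;w[200:]=0;w[:,:225]=0;w[:,345:]=0
    n,l,S,ce=cv2.connectedComponentsWithStats(w); i=1+np.argmax(S[1:,4])
    q=ray(c,ce[i],s['tcp_pos'][2]+h)-s['tcp_pos']; y=s['ee_rot'][2]
    r=(q[0]*np.cos(y)+q[1]*np.sin(y)-.052, q[0]*np.sin(y)-q[1]*np.cos(y)); print('held: dx,dy',np.round(r,4),S[i]); return r
E
python3 - <<'E'
from h import *
held(cv2.imread('pics/w10.png')[:,:,::-1])
E
```

```text
held: dx,dy [0.002  0.0006] [ 251  127   68   33 2147]
```

Emit:
step_arm(
  targets=[
    [0, 0, 0, 0, 0, -0.4],
    [0, 0, 0, 0, 0, -0.39],
    [0.13, 0.99, -0.02, 0, 0, 0],
    [0.13, 0.99, -0.02, 0, 0, 0],
    [0.13, 0.99, -0.02, 0, 0, 0],
    [0.13, 0.99, -0.02, 0, 0, 0],
    [0.13, 0.99, -0.02, 0, 0, 0],
    [0.13, 0.99, -0.02, 0, 0, 0],
    [0.13, 0.99, -0.02, 0, 0, 0],
    [0.13, 0.99, -0.02, 0, 0, 0],
  ],
)

```text
time: 28.2
tcp_pos: [0.5968, -0.1259, 0.098]
ee_rot: [3.141, -0.004, 3.07]
contact_force: [-0.3, -0.1, -1.7]
gripper_width: 0.0118
grip_force: 58.7
```

Emit:
step_arm(
  targets=[
    [0.13, 0.99, 0, 0, 0, 0],
    [0.13, 0.99, 0, 0, 0, 0],
    [0, 0, 0, 0, 0, 0],
    [0, 0, 0, 0, 0, 0],
    [0, 0, 0, 0, 0, 0],
    [0, 0, 0, 0, 0, 0],
  ],
)

```text
time: 28.7
tcp_pos: [0.5957, -0.0882, 0.0993]
ee_rot: [-3.141, -0.001, 3.069]
contact_force: [-1.0, -0.1, -1.1]
gripper_width: 0.0117
grip_force: 58.7
```

Run:
```python
from h import *
s=arm.state();print(s['tcp_pos'],s['ee_rot'],s['gripper_width'])
im,c=grab('wrist','w11.png'); held(im)
want((.5946,-.0867,.03),np.pi+BY)
```

```text
[ 0.59574821 -0.08821084  0.09934555] [-3.14148945e+00 -1.02339924e-03  3.06885781e+00] 0.011743274802286085
held: dx,dy [0.0019 0.0005] [ 250  126   70   34 2216]
shift rows [0.07 0.08 3.48] turn z rows -0.01
```

View pics/w11.png

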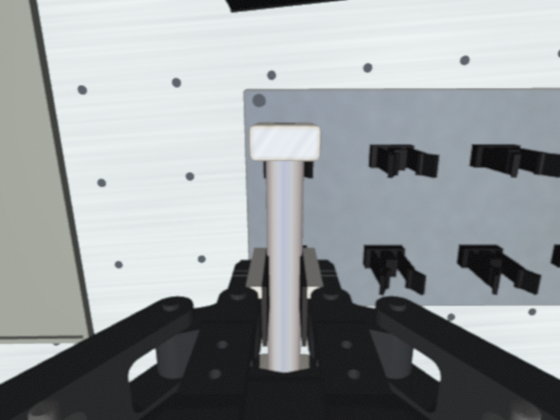

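The held roller is aligned over station 0, with the clip wings at 267 and 309 either side of the shaft at 285. I'll press it down.

Emit:
step_arm(
  targets=[
    [0, 0.08, 0.6, 0, 0, 0],
    [0, 0, 0.6, 0, 0, 0],
    [0, 0, 0.6, 0, 0, 0],
    [0, 0, 0.4, 0, 0, 0],
    [0, 0, 0, 0, 0, 0],
  ],
)

```text
time: 29.17
tcp_pos: [0.5946, -0.0862, 0.054]
ee_rot: [3.141, -0.004, 3.069]
contact_force: [-0.2, 0.6, -1.6]
gripper_width: 0.0113
grip_force: 58.7
```

Emit:
step_arm(
  targets=[
    [0, 0, 0.2, 0, 0, 0],
    [0, 0, 0.2, 0, 0, 0],
    [0, 0, 0.2, 0, 0, 0],
    [0, 0, 0, 0, 0, 0],
  ],
)

```text
time: 29.5
tcp_pos: [0.596, -0.0858, 0.0436]
ee_rot: [3.141, -0.0, 3.07]
contact_force: [-0.2, -0.4, -1.8]
gripper_width: 0.0118
grip_force: 58.7
```

Emit:
step_arm(
  targets=[
    [0, 0, 0.2, 0, 0, 0],
    [0, 0, 0.15, 0, 0, 0],
    [0, 0, 0, 0, 0, 0],
  ],
)

```text
time: 29.75
tcp_pos: [0.5973, -0.0861, 0.0375]
ee_rot: [-3.141, 0.002, 3.07]
contact_force: [1.9, -1.0, 0.8]
gripper_width: 0.0116
grip_force: 59.0
```

Emit:
step_arm(
  targets=[
    [0, 0, 0.15, 0, 0, 0],
    [0, 0, 0.1, 0, 0, 0],
    [0, 0, 0, 0, 0, 0],
  ],
)

```text
time: 30.0
tcp_pos: [0.5955, -0.0857, 0.0311]
ee_rot: [3.141, -0.002, 3.07]
contact_force: [1.1, -1.2, -3.7]
gripper_width: 0.0117
grip_force: 58.6
```

Emit:
step_arm(
  targets=[
    [0, 0, 0.1, 0, 0, 0],
    [0, 0, 0, 0, 0, 0],
  ],
)

```text
time: 30.17
tcp_pos: [0.5954, -0.0858, 0.0293]
ee_rot: [3.142, -0.002, 3.07]
contact_force: [0.1, -1.2, -2.3]
gripper_width: 0.0113
grip_force: 58.7
```

Emit:
step_arm(
  targets=[
    [0, 0, 0.1, 0, 0, 0],
    [0, 0, 0, 0, 0, 0],
  ],
)

```text
time: 30.33
tcp_pos: [0.5956, -0.0858, 0.0291]
ee_rot: [-3.141, -0.001, 3.07]
contact_force: [-4.0, -0.0, 6.4]
gripper_width: 0.0116
grip_force: 59.8
```

Emit:
step_arm(
  targets=[
    [0, 0, 0.05, 0, 0, 0],
    [0, 0, 0, 0, 0, 0],
    [0, 0, 0, 0, 0, 0],
  ],
)

```text
time: 30.58
tcp_pos: [0.5956, -0.0859, 0.029]
ee_rot: [-3.141, -0.0, 3.07]
contact_force: [-5.9, 0.4, 13.4]
gripper_width: 0.0117
grip_force: 60.4
```

Bottomed at TCP z 0.029, so the axis is at 0.038 and the roller is seated. I'll release, lift, and check from above.

Emit:
step_arm(
  targets=[
    [0, 0, -0.2, 0, 0, 0],
    [0, 0, 0, 0, 0, 0],
    [0, 0, 0, 0, 0, 0],
    [0, 0, 0, 0, 0, 0],
  ],
  jaw=0.4,
)

```text
time: 30.92
tcp_pos: [0.5962, -0.0858, 0.0309]
ee_rot: [3.141, 0.0, 3.07]
contact_force: [-0.7, -0.9, -1.3]
gripper_width: 0.0342
grip_force: 0.0
```

Emit:
step_arm(
  targets=[
    [0, 0, -0.6, 0, 0, 0],
    [0, 0, -0.8, 0, 0, 0],
    [0, 0, -0.8, 0, 0, 0],
    [0, 0, -0.9, 0, 0, 0],
    [-0.8, -0.2, -1, 0, 0, 0],
    [-0.8, -0.2, -1, 0, 0, 0],
    [-0.8, -0.2, -1, 0, 0, 0],
    [-0.8, -0.2, -1, 0, 0, 0],
    [0, 0, 0, 0, 0, 0],
    [0, 0, 0, 0, 0, 0],
  ],
)

```text
time: 31.75
tcp_pos: [0.6603, -0.1069, 0.1737]
ee_rot: [-3.141, 0.003, 3.07]
contact_force: [0.2, 0.7, -0.6]
gripper_width: 0.0344
grip_force: 0.0
```

```bash
cat >> h.py <<'E'
def blocks(c,im,hold=None,th=195,amin=100,z=.026):
    w=(im.min(2)>th).astype(np.uint8)
    n,l,S,ce=cv2.connectedComponentsWithStats(w)
    return [(ce[i].round(1),S[i],ray(c,ce[i],z).round(4)) for i in range(1,n) if amin<=S[i,4]<4000 and S[i,2]<90 and S[i,3]<70]
E
python3 - <<'E'
from h import *
s=arm.state();print(s['tcp_pos'],s['ee_rot'])
im,c=grab('wrist','w12.png')
for b in blocks(c,im,z=.05): print(*b)
print('expect',[proj(c,list(st(0)+d*np.array([np.cos(BY),np.sin(BY)]))+[.05]) for d in(-.052,.052)])
im,c=grab('top','t12.png')
for b in blocks(c,im,amin=8,th=175,z=.028): print(*b)
want((.6009,-.3692,.10),np.pi-.139)
E
```

```text
[ 0.66033941 -0.10685845  0.17371985] [-3.14131576e+00  2.67615664e-03  3.06961318e+00]
[31.9  4.9] [ 16   0  32  11 330] [ 0.5195 -0.2623  0.05  ]
[308.   20.9] [292  13  34  17 558] [ 0.5423 -0.0822  0.05  ]
[305.3 175.3] [291 169  30  14 403] [ 0.6456 -0.0899  0.05  ]
[463.7 370. ] [454 358  21  26 238] [0.8252 0.0364 0.05  ]
[ 99.8 373.3] [ 94 361  14  23 120] [ 0.8062 -0.277   0.05  ]
[422.1 403.7] [407 380  37  40 458] [0.8582 0.0017 0.05  ]
[143.4 405.7] [131 392  23  23 228] [ 0.8428 -0.2453  0.05  ]
expect [array([308.59156008,  21.63553824]), array([306.13965679, 176.31345679])]
[43.6 80.8] [ 23  70  42  21 513] [0.9402 0.7136 0.028 ]
[360.4  81.3] [350  76  26  11 173] [ 0.9592 -0.3496  0.028 ]
[209.5 101.3] [202  98  17   8  65] [0.878  0.1523 0.028 ]
[368.8 170.6] [367 170   5   2   9] [ 0.652  -0.3722  0.028 ]
[152.7 193. ] [130 187  47  16 388] [0.564  0.3181 0.028 ]
[188.2 196.4] [182 195  13   5  30] [0.5552 0.2039 0.028 ]
[365.3 202.1] [363 201   6   3  11] [ 0.5487 -0.3594  0.028 ]
[161.5 218.1] [158 213   7  13  27] [0.4837 0.284  0.028 ]
[338.3 213.4] [336 212   
[... 1397 characters left out ...]
63] [-0.048   0.6067  0.028 ]
[ 97.3 399. ] [ 92 397  12   4  24] [-0.0548  0.4344  0.028 ]
[388.7 399.6] [385 399   8   2  11] [-0.0368 -0.4188  0.028 ]
[396.4 399.3] [394 398   6   4   9] [-0.0355 -0.4414  0.028 ]
[409.2 400.2] [404 399  11   4  13] [-0.0368 -0.4786  0.028 ]
[ 36.1 404.8] [ 34 404   5   3   8] [-0.0747  0.6123  0.028 ]
[ 43.8 405.4] [ 39 404  11   4  20] [-0.076   0.5897  0.028 ]
[108.4 407.4] [104 406   8   5  20] [-0.0772  0.3997  0.028 ]
[461.6 408.8] [459 408   7   3  10] [-0.0569 -0.63    0.028 ]
[ 45.2 412.6] [ 36 410  21   7  70] [-0.0953  0.5831  0.028 ]
[319.3 418.6] [316 418   7   2  11] [-0.0932 -0.2162  0.028 ]
shift rows [  0.99 -13.43   3.57] turn z rows 0.67
```

Station 0 is seated: block spacing is 103.6 mm at the right height, within 1 px of expected. Next is roller C.

Emit:
step_arm(
  targets=[
    [0, 0, 0, 0, 0, 0.67],
    [0.08, -0.96, 0, 0, 0, 0],
    [0.08, -0.96, 0, 0, 0, 0],
    [0.08, -0.96, 0, 0, 0, 0],
    [0.08, -0.96, 0, 0, 0, 0],
    [0.08, -0.96, 0, 0, 0, 0],
    [0.08, -0.96, 0, 0, 0, 0],
    [0.08, -0.96, 0, 0, 0, 0],
    [0.08, -0.96, 0, 0, 0, 0],
    [0.08, -0.96, 0, 0, 0, 0],
  ],
)

```text
time: 32.68
tcp_pos: [0.6187, -0.2753, 0.1711]
ee_rot: [3.14, -0.004, 3.003]
contact_force: [-0.4, -0.2, 0.1]
gripper_width: 0.034
grip_force: 0.0
```

Emit:
step_arm(
  targets=[
    [0.06, -0.96, 0.6, 0, 0, 0],
    [0.06, -0.96, 0.6, 0, 0, 0],
    [0.06, -0.96, 0.6, 0, 0, 0],
    [0.06, -0.96, 0.6, 0, 0, 0],
    [0, 0, 0.6, 0, 0, 0],
    [0, 0, 0.57, 0, 0, 0],
    [0, 0, 0, 0, 0, 0],
    [0, 0, 0, 0, 0, 0],
    [0, 0, 0, 0, 0, 0],
  ],
)

```text
time: 33.43
tcp_pos: [0.6048, -0.3502, 0.1015]
ee_rot: [3.141, -0.001, 3.003]
contact_force: [-0.4, -0.5, 0.2]
gripper_width: 0.0343
grip_force: 0.0
```

```bash
cat >> h.py <<'E'
def near():
    "near and (if seen) far block of a roller lying in the tray under the gripper; offset in tool axes"
    s=arm.state(); y=s['ee_rot'][2]; im,c=grab('wrist')
    print(s['tcp_pos'].round(4),s['ee_rot'].round(3),round(s['gripper_width'],4))
    for ce,S,p in blocks(c,im):
        if S[3]>40: continue
        q=p-s['tcp_pos']; t=(q[0]*np.cos(y)+q[1]*np.sin(y), q[0]*np.sin(y)-q[1]*np.cos(y))
        if abs(t[1])<.12 and abs(t[0])<.2: print('block px',ce,'size',S[2:],'tool xy',np.round(t,4),'world',p)
E
python3 - <<'E'
from h import *
near()
want((.6009,-.3692,.008),np.pi-.139)
E
```

```text
[ 0.6048 -0.3502  0.1015] [ 3.141e+00 -1.000e-03  3.003e+00] 0.0343
block px [394.   35.6] size [ 41  23 852] tool xy [0.1028 0.0607] world [ 0.5114 -0.2759  0.026 ]
block px [236.7  47.5] size [ 42  24 839] tool xy [ 0.0969 -0.0257] world [ 0.5053 -0.3623  0.026 ]
block px [252.1 127.4] size [ 39  19 696] tool xy [ 0.0536 -0.0183] world [ 0.5492 -0.3609  0.026 ]
block px [258.4 289.2] size [ 28  15 409] tool xy [-0.0507 -0.0166] world [ 0.6528 -0.3736  0.026 ]
block px [404.5 304.6] size [ 25   8 111] tool xy [-0.0621  0.0806] world [ 0.6775 -0.2789  0.026 ]
shift rows [ 0.09 -0.95  4.71] turn z rows 0.01
```

Emit:
step_arm(
  targets=[
    [0.07, -0.9, 0.6, 0, 0, -0.16],
    [0, 0, 0.8, 0, 0, 0],
    [0, 0, 0.8, 0, 0, 0],
    [0, 0, 0.8, 0, 0, 0],
    [0, 0, 0.8, 0, 0, 0],
    [0, 0, 0.6, 0, 0, 0],
    [0, 0, 0.35, 0, 0, 0],
    [0, 0, 0, 0, 0, 0],
    [0, 0, 0, 0, 0, 0],
  ],
)

```text
time: 34.23
tcp_pos: [0.6016, -0.3685, 0.007]
ee_rot: [3.142, 0.0, 3.019]
contact_force: [-0.7, 0.0, -0.5]
gripper_width: 0.0341
grip_force: 0.0
```

Emit:
step_arm(
  targets=[
    [0, 0, 0, 0, 0, 0],
    [0, 0, 0, 0, 0, 0],
    [0, 0, 0, 0, 0, 0],
    [0, 0, 0, 0, 0, 0],
    [0, 0, 0, 0, 0, 0],
  ],
  jaw=0,
)

```text
time: 34.65
tcp_pos: [0.6025, -0.3693, 0.0083]
ee_rot: [-3.14, 0.003, 3.019]
contact_force: [-1.6, 1.2, 5.9]
gripper_width: 0.0114
grip_force: 58.8
```

Emit:
step_arm(
  targets=[
    [0, 0, -0.4, 0, 0, 0],
    [0, 0, -0.8, 0, 0, 0],
    [0, 0, -1, 0, 0, 0],
    [0, 0, -1, 0, 0, 0],
    [0, 0, -1, 0, 0, 0],
    [0, 0, -0.4, 0, 0, 0],
    [0, 0, 0, 0, 0, 0],
    [0, 0, 0, 0, 0, 0],
  ],
)

```text
time: 35.32
tcp_pos: [0.6015, -0.3686, 0.0984]
ee_rot: [3.142, 0.0, 3.019]
contact_force: [0.4, -0.2, -1.9]
gripper_width: 0.0115
grip_force: 58.5
```

Run:
```python
from h import *
s=arm.state();print(s['tcp_pos'].round(4),s['ee_rot'],s['gripper_width'])
held()
p=st(1)-[0,.001]; want((p[0],p[1],.10),np.pi+BY)
```

```text
[ 0.6015 -0.3686  0.0984] [3.14159053e+00 1.85220383e-04 3.01881067e+00] 0.011471239719886596
held: dx,dy [0.0021 0.0009] [ 252  126   68   33 2141]
shift rows [ 1.32 17.27 -0.13] turn z rows -0.51
```

Emit:
step_arm(
  targets=[
    [0, 0, 0, 0, 0, -0.51],
    [0.07, 0.96, 0, 0, 0, 0],
    [0.07, 0.96, 0, 0, 0, 0],
    [0.07, 0.96, 0, 0, 0, 0],
    [0.07, 0.96, 0, 0, 0, 0],
    [0.07, 0.96, 0, 0, 0, 0],
    [0.07, 0.96, 0, 0, 0, 0],
    [0.07, 0.96, 0, 0, 0, 0],
    [0.07, 0.96, 0, 0, 0, 0],
    [0.07, 0.96, 0, 0, 0, 0],
  ],
)

```text
time: 36.2
tcp_pos: [0.5997, -0.1937, 0.0965]
ee_rot: [3.14, -0.004, 3.07]
contact_force: [0.5, 0.0, -1.4]
gripper_width: 0.0119
grip_force: 58.6
```

Emit:
step_arm(
  targets=[
    [0.07, 0.96, 0, 0, 0, 0],
    [0.07, 0.96, 0, 0, 0, 0],
    [0.07, 0.96, 0, 0, 0, 0],
    [0.07, 0.96, 0, 0, 0, 0],
    [0.07, 0.96, 0, 0, 0, 0],
    [0.07, 0.96, 0, 0, 0, 0],
    [0.07, 0.96, 0, 0, 0, 0],
    [0.07, 0.96, 0, 0, 0, 0],
    [0, 0, 0, 0, 0, 0],
    [0, 0, 0, 0, 0, 0],
  ],
)

```text
time: 37.03
tcp_pos: [0.5997, -0.0402, 0.097]
ee_rot: [3.142, -0.003, 3.072]
contact_force: [0.3, -0.5, -2.0]
gripper_width: 0.0115
grip_force: 58.7
```

Emit:
step_arm(
  targets=[
    [0, 0, 0, 0, 0, 0],
    [0, 0, 0, 0, 0, 0],
  ],
)

```text
time: 37.2
tcp_pos: [0.6007, -0.042, 0.0979]
ee_rot: [-3.141, -0.001, 3.069]
contact_force: [-0.9, -0.7, -1.3]
gripper_width: 0.0116
grip_force: 58.7
```

Run:
```python
from h import *
s=arm.state();print(s['tcp_pos'].round(4),s['ee_rot'],s['gripper_width'])
dx,dy=held()
p=st(1)-[0,.0003]; p=p-dx*np.array([np.cos(np.pi+BY),np.sin(np.pi+BY)]); want((p[0],p[1],.055),np.pi+BY)
```

```text
[ 0.6007 -0.042   0.0979] [-3.14146431e+00 -1.19536531e-03  3.06887705e+00] 0.011636941020011093
held: dx,dy [0.0021 0.0008] [ 252  126   68   34 2203]
shift rows [0.05 1.05 2.16] turn z rows -0.01
```

Emit:
step_arm(
  targets=[
    [0.05, 0.55, 0, 0, 0, 0],
    [0, 0.5, 0, 0, 0, 0],
    [0, 0, 0.6, 0, 0, 0],
    [0, 0, 0.6, 0, 0, 0],
    [0, 0, 0.6, 0, 0, 0],
    [0, 0, 0.3, 0, 0, 0],
    [0, 0, 0, 0, 0, 0],
    [0, 0, 0, 0, 0, 0],
  ],
)

```text
time: 37.92
tcp_pos: [0.6014, -0.0198, 0.0566]
ee_rot: [3.141, -0.001, 3.07]
contact_force: [-0.2, -0.8, -1.1]
gripper_width: 0.0115
grip_force: 58.7
```

Emit:
step_arm(
  targets=[
    [0, 0, 0.2, 0, 0, 0],
    [0, 0, 0.2, 0, 0, 0],
    [0, 0, 0.2, 0, 0, 0],
    [0, 0, 0, 0, 0, 0],
  ],
)

```text
time: 38.25
tcp_pos: [0.6013, -0.0203, 0.044]
ee_rot: [-3.142, -0.001, 3.07]
contact_force: [-0.0, 0.2, -1.6]
gripper_width: 0.0115
grip_force: 58.7
```

Emit:
step_arm(
  targets=[
    [0, 0, 0.2, 0, 0, 0],
    [0, 0, 0.15, 0, 0, 0],
    [0, 0, 0, 0, 0, 0],
  ],
)

```text
time: 38.5
tcp_pos: [0.6026, -0.0207, 0.0379]
ee_rot: [-3.141, 0.002, 3.07]
contact_force: [1.5, -1.7, 0.1]
gripper_width: 0.0113
grip_force: 58.9
```

Emit:
step_arm(
  targets=[
    [0, 0, 0.15, 0, 0, 0],
    [0, 0, 0.1, 0, 0, 0],
    [0, 0, 0, 0, 0, 0],
  ],
)

```text
time: 38.75
tcp_pos: [0.6006, -0.0205, 0.0315]
ee_rot: [-3.141, -0.002, 3.07]
contact_force: [0.5, -1.8, -3.8]
gripper_width: 0.0116
grip_force: 58.6
```

Emit:
step_arm(
  targets=[
    [0, 0, 0.1, 0, 0, 0],
    [0, 0, 0, 0, 0, 0],
  ],
)

```text
time: 38.92
tcp_pos: [0.6008, -0.0204, 0.0303]
ee_rot: [-3.141, -0.002, 3.07]
contact_force: [-0.8, -2.0, -0.9]
gripper_width: 0.0116
grip_force: 58.8
```

Emit:
step_arm(
  targets=[
    [0, 0, 0.1, 0, 0, 0],
    [0, 0, 0.05, 0, 0, 0],
    [0, 0, 0, 0, 0, 0],
    [0, 0, 0, 0, 0, 0],
  ],
)

```text
time: 39.25
tcp_pos: [0.6009, -0.0205, 0.03]
ee_rot: [-3.141, -0.0, 3.07]
contact_force: [-8.6, -1.4, 17.4]
gripper_width: 0.0116
grip_force: 60.8
```

Emit:
step_arm(
  targets=[
    [0, 0, -0.2, 0, 0, 0],
    [0, 0, 0, 0, 0, 0],
    [0, 0, 0, 0, 0, 0],
    [0, 0, 0, 0, 0, 0],
  ],
  jaw=0.4,
)

```text
time: 39.58
tcp_pos: [0.6017, -0.0199, 0.0314]
ee_rot: [3.141, -0.0, 3.07]
contact_force: [0.8, -0.3, 0.7]
gripper_width: 0.0342
grip_force: 0.0
```

Emit:
step_arm(
  targets=[
    [0, 0, -0.6, 0, 0, 0],
    [0, 0, -0.8, 0, 0, 0],
    [0, 0, -0.8, 0, 0, 0],
    [0, 0, -0.9, 0, 0, 0],
    [-0.8, 0, -1, 0, 0, 0],
    [-0.8, 0, -1, 0, 0, 0],
    [-0.8, 0, -1, 0, 0, 0],
    [-0.8, 0, -1, 0, 0, 0],
    [0, 0, 0, 0, 0, 0],
    [0, 0, 0, 0, 0, 0],
  ],
)

```text
time: 40.42
tcp_pos: [0.667, -0.0249, 0.1742]
ee_rot: [3.141, 0.003, 3.07]
contact_force: [-0.9, -0.4, -0.4]
gripper_width: 0.0343
grip_force: 0.0
```

```bash
cat >> h.py <<'E'
def seated(ids):
    im,c=grab('wrist'); B=blocks(c,im,z=.05)
    for i in ids:
        for d in(-.052,.052):
            e=proj(c,list(st(i)+d*np.array([np.cos(BY),np.sin(BY)]))+[.05])
            b=[x for x in B if np.hypot(*(x[0]-e))<25]
            print(i,'expect',e.round(1),'seen',[(x[0],x[1][2:],x[2]) for x in b])
E
python3 - <<'E'
from h import *
seated([0,1])
want((.49,-.30,.17),np.pi-.06)
E
```

```text
0 expect [184.6  20.7] seen [(array([184.8,  19.6]), array([ 35,  18, 586], dtype=int32), array([ 0.5421, -0.0816,  0.05  ]))]
0 expect [194.8 175.2] seen [(array([194.5, 174. ]), array([ 30,  15, 434], dtype=int32), array([ 0.6455, -0.0894,  0.05  ]))]
1 expect [282.6  20.6] seen [(array([282.3,  20.5]), array([ 34,  18, 594], dtype=int32), array([ 0.5473, -0.0172,  0.05  ]))]
1 expect [282.8 175.2] seen [(array([281.6, 174.7]), array([ 30,  15, 424], dtype=int32), array([ 0.6507, -0.0253,  0.05  ]))]
shift rows [  7.93 -14.26   0.14] turn z rows -0.12
```

Both seated. Next is roller B in the near row.

Emit:
step_arm(
  targets=[
    [0.63, -0.87, 0, 0, 0, 0],
    [0.63, -0.87, 0, 0, 0, 0],
    [0.63, -0.87, 0, 0, 0, 0],
    [0.63, -0.87, 0, 0, 0, 0],
    [0.63, -0.87, 0, 0, 0, 0],
    [0.63, -0.87, 0, 0, 0, 0],
    [0.63, -0.87, 0, 0, 0, 0],
    [0.63, -0.87, 0, 0, 0, 0],
    [0.63, -0.87, 0, 0, 0, 0],
    [0.63, -0.87, 0, 0, 0, 0],
  ],
)

```text
time: 41.3
tcp_pos: [0.5244, -0.1889, 0.1716]
ee_rot: [3.14, -0.004, 3.07]
contact_force: [0.4, -0.3, -1.0]
gripper_width: 0.0345
grip_force: 0.0
```

Emit:
step_arm(
  targets=[
    [0.63, -0.87, 0.5, 0, 0, 0],
    [0.63, -0.87, 0.5, 0, 0, 0],
    [0.63, -0.87, 0.5, 0, 0, 0],
    [0.63, -0.87, 0.5, 0, 0, 0],
    [0.63, -0.87, 0.5, 0, 0, 0],
    [0, 0, 0.5, 0, 0, 0],
    [0, 0, 0.4, 0, 0, 0],
    [0, 0, 0, 0, 0, 0],
    [0, 0, 0, 0, 0, 0],
    [0, 0, 0, 0, 0, 0],
  ],
)

```text
time: 42.13
tcp_pos: [0.4587, -0.2708, 0.1057]
ee_rot: [3.141, 0.0, 3.071]
contact_force: [0.4, -0.2, 0.7]
gripper_width: 0.0342
grip_force: 0.0
```

Run:
```python
from h import *
near()
```

```text
[ 0.4587 -0.2708  0.1057] [3.141 0.    3.071] 0.0342
block px [128.9 131.7] size [ 39  19 663] tool xy [ 0.0507 -0.0923] world [ 0.4016 -0.3593  0.026 ]
block px [282.5 131.5] size [ 38  18 676] tool xy [ 0.0509 -0.0006] world [ 0.4079 -0.2678  0.026 ]
block px [152.3 289.7] size [ 35  15 463] tool xy [-0.0537 -0.0883] world [ 0.506  -0.3627  0.026 ]
block px [281.2 289.5] size [ 34  14 464] tool xy [-0.0535 -0.0016] world [ 0.5119 -0.2762  0.026 ]
```

Emit:
step_arm(
  targets=[
    [-0.06, -0.06, 0.8, 0, 0, 0],
    [0, 0, 0.8, 0, 0, 0],
    [0, 0, 0.8, 0, 0, 0],
    [0, 0, 0.8, 0, 0, 0],
    [0, 0, 0.8, 0, 0, 0],
    [0, 0, 0.6, 0, 0, 0],
    [0, 0, 0.35, 0, 0, 0],
    [0, 0, 0, 0, 0, 0],
    [0, 0, 0, 0, 0, 0],
  ],
)

```text
time: 42.93
tcp_pos: [0.4598, -0.2728, 0.007]
ee_rot: [-3.142, 0.0, 3.07]
contact_force: [-0.9, -0.8, 0.6]
gripper_width: 0.0341
grip_force: 0.0
```

Emit:
step_arm(
  targets=[
    [0, 0, 0, 0, 0, 0],
    [0, 0, 0, 0, 0, 0],
    [0, 0, 0, 0, 0, 0],
    [0, 0, 0, 0, 0, 0],
    [0, 0, 0, 0, 0, 0],
  ],
  jaw=0,
)

```text
time: 43.35
tcp_pos: [0.4604, -0.2736, 0.008]
ee_rot: [-3.141, 0.002, 3.07]
contact_force: [-0.0, 1.2, 5.0]
gripper_width: 0.0118
grip_force: 58.7
```

Emit:
step_arm(
  targets=[
    [0, 0, -0.4, 0, 0, 0],
    [0, 0, -0.8, 0, 0, 0],
    [0, 0, -1, 0, 0, 0],
    [0, 0, -1, 0, 0, 0],
    [0, 0, -1, 0, 0, 0],
    [0, 0, -0.4, 0, 0, 0],
    [0, 0, 0, 0, 0, 0],
    [0, 0, 0, 0, 0, 0],
  ],
)

```text
time: 44.02
tcp_pos: [0.4594, -0.273, 0.0986]
ee_rot: [-3.141, 0.0, 3.07]
contact_force: [-0.0, 0.1, -1.8]
gripper_width: 0.0112
grip_force: 58.6
```

Run:
```python
from h import *
s=arm.state();print(s['tcp_pos'].round(4),s['ee_rot'],s['gripper_width'])
dx,dy=held()
p=st(2)-dx*np.array([np.cos(np.pi+BY),np.sin(np.pi+BY)]); want((p[0],p[1],.10),np.pi+BY)
```

```text
[ 0.4594 -0.273   0.0986] [-3.14136305e+00  4.36480441e-04  3.06977819e+00] 0.011230864903208373
held: dx,dy [0.0011 0.0005] [ 251  130   68   32 2124]
shift rows [-6.15 16.31 -0.11] turn z rows 0.0
```

Emit:
step_arm(
  targets=[
    [-0.36, 0.9, 0, 0, 0, 0],
    [-0.36, 0.9, 0, 0, 0, 0],
    [-0.36, 0.9, 0, 0, 0, 0],
    [-0.36, 0.9, 0, 0, 0, 0],
    [-0.36, 0.9, 0, 0, 0, 0],
    [-0.36, 0.9, 0, 0, 0, 0],
    [-0.36, 0.9, 0, 0, 0, 0],
    [-0.36, 0.9, 0, 0, 0, 0],
    [-0.36, 0.9, 0, 0, 0, 0],
    [-0.36, 0.9, 0, 0, 0, 0],
  ],
)

```text
time: 44.9
tcp_pos: [0.543, -0.0973, 0.0967]
ee_rot: [3.141, -0.003, 3.07]
contact_force: [0.5, -0.3, -2.3]
gripper_width: 0.0114
grip_force: 58.7
```

Emit:
step_arm(
  targets=[
    [-0.36, 0.9, 0, 0, 0, 0],
    [-0.36, 0.9, 0, 0, 0, 0],
    [-0.36, 0.9, 0, 0, 0, 0],
    [-0.36, 0.9, 0, 0, 0, 0],
    [-0.36, 0.9, 0, 0, 0, 0],
    [-0.36, 0.9, 0, 0, 0, 0],
    [-0.36, 0.9, 0, 0, 0, 0],
    [0, 0.7, 0, 0, 0, 0],
    [0, 0, 0, 0, 0, 0],
    [0, 0, 0, 0, 0, 0],
  ],
)

```text
time: 45.73
tcp_pos: [0.6031, 0.0379, 0.0974]
ee_rot: [-3.141, -0.003, 3.071]
contact_force: [-0.4, -1.3, -1.6]
gripper_width: 0.0114
grip_force: 58.7
```

Emit:
step_arm(
  targets=[
    [0, 0, 0, 0, 0, 0],
    [0, 0, 0, 0, 0, 0],
  ],
)

```text
time: 45.9
tcp_pos: [0.6037, 0.0366, 0.0983]
ee_rot: [-3.141, -0.001, 3.069]
contact_force: [0.7, -0.2, -1.6]
gripper_width: 0.011
grip_force: 58.7
```

Run:
```python
from h import *
s=arm.state();print(s['tcp_pos'].round(4),s['ee_rot'],s['gripper_width'])
dx,dy=held()
p=st(2)-dx*np.array([np.cos(np.pi+BY),np.sin(np.pi+BY)]); want((p[0],p[1],.055),np.pi+BY)
```

```text
[0.6037 0.0366 0.0983] [-3.14119343e+00 -9.55008512e-04  3.06871741e+00] 0.011002023312250248
held: dx,dy [0.0009 0.0005] [ 251  129   68   34 2199]
shift rows [-0.02  0.38  2.18] turn z rows -0.01
```

Emit:
step_arm(
  targets=[
    [-0.02, 0.38, 0, 0, 0, 0],
    [0, 0, 0.6, 0, 0, 0],
    [0, 0, 0.6, 0, 0, 0],
    [0, 0, 0.6, 0, 0, 0],
    [0, 0, 0.3, 0, 0, 0],
    [0, 0, 0, 0, 0, 0],
    [0, 0, 0, 0, 0, 0],
  ],
)

```text
time: 46.53
tcp_pos: [0.6051, 0.045, 0.0567]
ee_rot: [3.141, -0.001, 3.07]
contact_force: [-0.2, -0.1, -1.5]
gripper_width: 0.0115
grip_force: 58.8
```

Emit:
step_arm(
  targets=[
    [0, 0, 0.2, 0, 0, 0],
    [0, 0, 0.2, 0, 0, 0],
    [0, 0, 0.2, 0, 0, 0],
    [0, 0, 0, 0, 0, 0],
  ],
)

```text
time: 46.87
tcp_pos: [0.6048, 0.045, 0.044]
ee_rot: [-3.142, -0.001, 3.07]
contact_force: [-0.4, 0.6, -0.5]
gripper_width: 0.0118
grip_force: 58.8
```

Emit:
step_arm(
  targets=[
    [0, 0, 0.2, 0, 0, 0],
    [0, 0, 0.15, 0, 0, 0],
    [0, 0, 0, 0, 0, 0],
  ],
)

```text
time: 47.12
tcp_pos: [0.6063, 0.0445, 0.0379]
ee_rot: [-3.141, 0.002, 3.069]
contact_force: [1.7, -1.8, 0.4]
gripper_width: 0.0114
grip_force: 59.0
```

Emit:
step_arm(
  targets=[
    [0, 0, 0.15, 0, 0, 0],
    [0, 0, 0.1, 0, 0, 0],
    [0, 0, 0, 0, 0, 0],
  ],
)

```text
time: 47.37
tcp_pos: [0.6043, 0.0447, 0.0314]
ee_rot: [-3.141, -0.002, 3.07]
contact_force: [1.2, -3.2, -3.4]
gripper_width: 0.0115
grip_force: 58.7
```

Emit:
step_arm(
  targets=[
    [0, 0, 0.1, 0, 0, 0],
    [0, 0, 0.1, 0, 0, 0],
    [0, 0, 0, 0, 0, 0],
  ],
)

```text
time: 47.62
tcp_pos: [0.6045, 0.0447, 0.0298]
ee_rot: [-3.141, -0.001, 3.07]
contact_force: [-3.9, -3.1, 9.6]
gripper_width: 0.0117
grip_force: 60.0
```

Seated with the same force signature. I'll press a touch more, release, lift and check.

Emit:
step_arm(
  targets=[
    [0, 0, 0.05, 0, 0, 0],
    [0, 0, 0, 0, 0, 0],
    [0, 0, 0, 0, 0, 0],
  ],
)

```text
time: 47.87
tcp_pos: [0.6046, 0.0447, 0.0297]
ee_rot: [-3.141, -0.0, 3.07]
contact_force: [-8.0, -3.8, 15.5]
gripper_width: 0.0115
grip_force: 60.7
```

Emit:
step_arm(
  targets=[
    [0, 0, -0.2, 0, 0, 0],
    [0, 0, 0, 0, 0, 0],
    [0, 0, 0, 0, 0, 0],
    [0, 0, 0, 0, 0, 0],
  ],
  jaw=0.4,
)

```text
time: 48.2
tcp_pos: [0.6054, 0.0455, 0.0314]
ee_rot: [3.141, -0.0, 3.07]
contact_force: [0.1, 0.3, -1.3]
gripper_width: 0.0336
grip_force: 0.0
```

Emit:
step_arm(
  targets=[
    [0, 0, -0.6, 0, 0, 0],
    [0, 0, -0.8, 0, 0, 0],
    [0, 0, -0.8, 0, 0, 0],
    [0, 0, -0.9, 0, 0, 0],
    [-0.8, 0, -1, 0, 0, 0],
    [-0.8, 0, -1, 0, 0, 0],
    [-0.8, 0, -1, 0, 0, 0],
    [-0.8, 0, -1, 0, 0, 0],
    [0, 0, 0, 0, 0, 0],
    [0, 0, 0, 0, 0, 0],
  ],
)

```text
time: 49.03
tcp_pos: [0.6707, 0.0405, 0.1743]
ee_rot: [3.141, 0.003, 3.07]
contact_force: [-0.1, 0.4, -0.6]
gripper_width: 0.0339
grip_force: 0.0
```

Run:
```python
from h import *
seated([0,1,2])
want((.4536,-.3606,.105),np.pi-.04)
```

```text
0 expect [86.1 22.4] seen []
0 expect [106.3 176.6] seen []
1 expect [183.9  22.4] seen [(array([184. ,  22.1]), array([ 33,  18, 551], dtype=int32), array([ 0.5472, -0.0169,  0.05  ]))]
1 expect [194.2 176.6] seen [(array([193., 176.]), array([ 29,  15, 399], dtype=int32), array([ 0.6507, -0.0253,  0.05  ]))]
2 expect [281.7  22.3] seen [(array([282. ,  22.1]), array([ 33,  17, 555], dtype=int32), array([0.5519, 0.0481, 0.05  ]))]
2 expect [282.  176.6] seen [(array([281.6, 175.9]), array([ 30,  15, 424], dtype=int32), array([0.6553, 0.0401, 0.05  ]))]
shift rows [  9.96 -20.48   3.39] turn z rows -0.32
```

Station 0's blocks did not register, so I'll check before moving on.

Run:
```python
from h import *
im,c=grab('wrist','w13.png')
for th in(150,170,185):
  for b in blocks(c,im,th=th,z=.05):
    if b[0][0]<250 and b[0][1]<240: print(th,*b)
cv2.imwrite('pics/w13c.png',cv2.resize(im[:240,:340,::-1],None,fx=2,fy=2))
```

```text
150 [183.7  25.4] [166  16  36  20 699] [ 0.5473 -0.0171  0.05  ]
170 [183.9  25.5] [167  17  35  18 615] [ 0.5474 -0.0169  0.05  ]
170 [192.9 179. ] [177 172  32  15 459] [ 0.6505 -0.0252  0.05  ]
185 [183.9  25.4] [167  17  34  18 591] [ 0.5474 -0.0169  0.05  ]
185 [192.8 179. ] [178 172  31  15 438] [ 0.6506 -0.0253  0.05  ]
```

View pics/w13c.png

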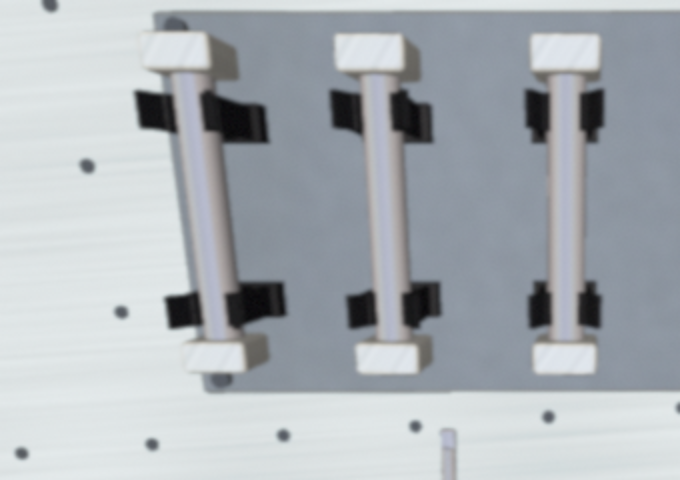

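All three are clipped in; station 0's blocks only merged with the bright table in the mask. Next is roller A.

Emit:
step_arm(
  targets=[
    [0.45, -0.93, 0, 0, 0, -0.32],
    [0.45, -0.93, 0, 0, 0, 0],
    [0.45, -0.93, 0, 0, 0, 0],
    [0.45, -0.93, 0, 0, 0, 0],
    [0.45, -0.93, 0, 0, 0, 0],
    [0.45, -0.93, 0, 0, 0, 0],
    [0.45, -0.93, 0, 0, 0, 0],
    [0.45, -0.93, 0, 0, 0, 0],
    [0.45, -0.93, 0, 0, 0, 0],
    [0.45, -0.93, 0, 0, 0, 0],
  ],
)

```text
time: 49.97
tcp_pos: [0.5686, -0.1414, 0.1718]
ee_rot: [3.14, -0.004, 3.102]
contact_force: [0.3, 0.2, 0.0]
gripper_width: 0.0343
grip_force: 0.0
```

Emit:
step_arm(
  targets=[
    [0.45, -0.93, 0, 0, 0, 0],
    [0.45, -0.93, 0, 0, 0, 0],
    [0.45, -0.93, 0, 0, 0, 0],
    [0.45, -0.93, 0, 0, 0, 0],
    [0.45, -0.93, 0, 0, 0, 0],
    [0.45, -0.93, 0, 0, 0, 0],
    [0.45, -0.93, 0, 0, 0, 0],
    [0.45, -0.93, 0, 0, 0, 0],
    [0.45, -0.93, 0, 0, 0, 0],
    [0.45, -0.93, 0.3, 0, 0, 0],
  ],
)

```text
time: 50.8
tcp_pos: [0.4724, -0.3235, 0.1669]
ee_rot: [3.14, -0.001, 3.102]
contact_force: [0.1, -0.5, 0.4]
gripper_width: 0.0342
grip_force: 0.0
```

Emit:
step_arm(
  targets=[
    [0.48, -0.95, 0.5, 0, 0, 0],
    [0.48, -0.95, 0.5, 0, 0, 0],
    [0, 0, 0.7, 0, 0, 0],
    [0, 0, 0.7, 0, 0, 0],
    [0, 0, 0.65, 0, 0, 0],
    [0, 0, 0, 0, 0, 0],
    [0, 0, 0, 0, 0, 0],
    [0, 0, 0, 0, 0, 0],
  ],
)

```text
time: 51.47
tcp_pos: [0.4528, -0.3603, 0.1066]
ee_rot: [3.141, -0.001, 3.102]
contact_force: [0.7, -0.1, -0.8]
gripper_width: 0.0341
grip_force: 0.0
```

Run:
```python
from h import *
near()
```

```text
[ 0.4528 -0.3603  0.1066] [ 3.141e+00 -1.000e-03  3.102e+00] 0.0341
block px [282.5 131.1] size [ 38  19 658] tool xy [ 0.0511 -0.0006] world [ 0.4017 -0.3589  0.026 ]
block px [283.7 288.5] size [ 34  15 466] tool xy [-0.0531  0.0001] world [ 0.5058 -0.3623  0.026 ]
```

Emit:
step_arm(
  targets=[
    [-0.05, -0.02, 0.8, 0, 0, 0],
    [0, 0, 0.8, 0, 0, 0],
    [0, 0, 0.8, 0, 0, 0],
    [0, 0, 0.8, 0, 0, 0],
    [0, 0, 0.8, 0, 0, 0],
    [0, 0, 0.6, 0, 0, 0],
    [0, 0, 0.4, 0, 0, 0],
    [0, 0, 0, 0, 0, 0],
    [0, 0, 0, 0, 0, 0],
  ],
)

```text
time: 52.27
tcp_pos: [0.4544, -0.3615, 0.0071]
ee_rot: [-3.142, 0.0, 3.102]
contact_force: [0.0, -0.1, -0.2]
gripper_width: 0.034
grip_force: 0.0
```

Emit:
step_arm(
  targets=[
    [0, 0, 0, 0, 0, 0],
    [0, 0, 0, 0, 0, 0],
    [0, 0, 0, 0, 0, 0],
    [0, 0, 0, 0, 0, 0],
    [0, 0, 0, 0, 0, 0],
  ],
  jaw=0,
)

```text
time: 52.68
tcp_pos: [0.4551, -0.3622, 0.0081]
ee_rot: [-3.14, 0.002, 3.102]
contact_force: [-0.2, 0.9, 6.3]
gripper_width: 0.0115
grip_force: 58.7
```

Emit:
step_arm(
  targets=[
    [0, 0, -0.4, 0, 0, 0],
    [0, 0, -0.8, 0, 0, 0],
    [0, 0, -1, 0, 0, 0],
    [0, 0, -1, 0, 0, 0],
    [0, 0, -1, 0, 0, 0],
    [0, 0, -0.4, 0, 0, 0],
    [0, 0, 0, 0, 0, 0],
    [0, 0, 0, 0, 0, 0],
  ],
)

```text
time: 53.35
tcp_pos: [0.4543, -0.3615, 0.0986]
ee_rot: [-3.141, 0.0, 3.102]
contact_force: [0.6, 0.4, -2.3]
gripper_width: 0.0116
grip_force: 58.6
```

Run:
```python
from h import *
s=arm.state();print(s['tcp_pos'].round(4),s['ee_rot'],s['gripper_width'])
dx,dy=held()
p=st(3)-dx*np.array([np.cos(np.pi+BY),np.sin(np.pi+BY)]); want((p[0],p[1],.10),np.pi+BY)
```

```text
[ 0.4543 -0.3615  0.0986] [-3.14136941e+00  3.32399432e-04  3.10177382e+00] 0.011552512032684531
held: dx,dy [0.0018 0.0001] [ 250  127   68   33 2126]
shift rows [-6.13 23.99 -0.12] turn z rows 0.32
```

Emit:
step_arm(
  targets=[
    [0, 0, -0.1, 0, 0, 0.32],
    [-0.23, 0.9, 0, 0, 0, 0],
    [-0.23, 0.9, 0, 0, 0, 0],
    [-0.23, 0.9, 0, 0, 0, 0],
    [-0.23, 0.9, 0, 0, 0, 0],
    [-0.23, 0.9, 0, 0, 0, 0],
    [-0.23, 0.9, 0, 0, 0, 0],
    [-0.23, 0.9, 0, 0, 0, 0],
    [-0.23, 0.9, 0, 0, 0, 0],
    [-0.23, 0.9, 0, 0, 0, 0],
  ],
)

```text
time: 54.23
tcp_pos: [0.506, -0.2013, 0.0988]
ee_rot: [3.14, -0.003, 3.07]
contact_force: [-0.3, -0.2, -1.3]
gripper_width: 0.0116
grip_force: 58.7
```

Emit:
step_arm(
  targets=[
    [-0.23, 0.9, 0, 0, 0, 0],
    [-0.23, 0.9, 0, 0, 0, 0],
    [-0.23, 0.9, 0, 0, 0, 0],
    [-0.23, 0.9, 0, 0, 0, 0],
    [-0.23, 0.9, 0, 0, 0, 0],
    [-0.23, 0.9, 0, 0, 0, 0],
    [-0.23, 0.9, 0, 0, 0, 0],
    [-0.23, 0.9, 0, 0, 0, 0],
    [-0.23, 0.9, 0, 0, 0, 0],
    [-0.23, 0.9, 0, 0, 0, 0],
  ],
)

```text
time: 55.07
tcp_pos: [0.5646, -0.0255, 0.0987]
ee_rot: [3.141, -0.004, 3.07]
contact_force: [0.2, -0.3, -2.1]
gripper_width: 0.0111
grip_force: 58.7
```

Emit:
step_arm(
  targets=[
    [-0.23, 0.9, 0, 0, 0, 0],
    [-0.23, 0.9, 0, 0, 0, 0],
    [-0.23, 0.9, 0, 0, 0, 0],
    [-0.23, 0.9, 0, 0, 0, 0],
    [-0.23, 0.9, 0, 0, 0, 0],
    [-0.23, 0.9, 0, 0, 0, 0],
    [-0.23, 0.9, 0, 0, 0, 0],
    [0, 0, 0, 0, 0, 0],
    [0, 0, 0, 0, 0, 0],
    [0, 0, 0, 0, 0, 0],
  ],
)

```text
time: 55.9
tcp_pos: [0.6059, 0.0963, 0.0993]
ee_rot: [-3.141, -0.003, 3.07]
contact_force: [0.3, 0.0, -1.7]
gripper_width: 0.0114
grip_force: 58.7
```

Emit:
step_arm(
  targets=[
    [0, 0, 0, 0, 0, 0],
    [0, 0, 0, 0, 0, 0],
  ],
)

```text
time: 56.07
tcp_pos: [0.6065, 0.0958, 0.1003]
ee_rot: [-3.141, -0.001, 3.069]
contact_force: [-0.1, -0.8, -2.0]
gripper_width: 0.0116
grip_force: 58.7
```

Run:
```python
from h import *
s=arm.state();print(s['tcp_pos'].round(4),s['ee_rot'],s['gripper_width'])
dx,dy=held()
p=st(3)-dx*np.array([np.cos(np.pi+BY),np.sin(np.pi+BY)]); want((p[0],p[1],.055),np.pi+BY)
```

```text
[0.6065 0.0958 0.1003] [-3.14135505e+00 -1.01619450e-03  3.06858699e+00] 0.011578124156008862
held: dx,dy [0.0018 0.0001] [ 249  127   69   33 2227]
shift rows [-0.14  0.66  2.27] turn z rows -0.01
```

Emit:
step_arm(
  targets=[
    [-0.14, 0.66, 0, 0, 0, 0],
    [0, 0, 0.6, 0, 0, 0],
    [0, 0, 0.6, 0, 0, 0],
    [0, 0, 0.6, 0, 0, 0],
    [0, 0, 0.4, 0, 0, 0],
    [0, 0, 0, 0, 0, 0],
    [0, 0, 0, 0, 0, 0],
  ],
)

```text
time: 56.7
tcp_pos: [0.6105, 0.1099, 0.0564]
ee_rot: [3.142, -0.001, 3.07]
contact_force: [0.8, -1.1, -1.8]
gripper_width: 0.0115
grip_force: 58.8
```

Emit:
step_arm(
  targets=[
    [0, 0, 0.2, 0, 0, 0],
    [0, 0, 0.2, 0, 0, 0],
    [0, 0, 0.2, 0, 0, 0],
    [0, 0, 0, 0, 0, 0],
  ],
)

```text
time: 57.03
tcp_pos: [0.6104, 0.1097, 0.044]
ee_rot: [-3.142, -0.001, 3.07]
contact_force: [-0.4, 1.0, -2.2]
gripper_width: 0.0114
grip_force: 58.7
```

Emit:
step_arm(
  targets=[
    [0, 0, 0.2, 0, 0, 0],
    [0, 0, 0.15, 0, 0, 0],
    [0, 0, 0, 0, 0, 0],
  ],
)

```text
time: 57.28
tcp_pos: [0.6117, 0.1093, 0.0379]
ee_rot: [-3.141, 0.002, 3.069]
contact_force: [1.8, -2.0, 0.0]
gripper_width: 0.0115
grip_force: 58.8
```

Emit:
step_arm(
  targets=[
    [0, 0, 0.15, 0, 0, 0],
    [0, 0, 0.1, 0, 0, 0],
    [0, 0, 0, 0, 0, 0],
  ],
)

```text
time: 57.53
tcp_pos: [0.6098, 0.1093, 0.0314]
ee_rot: [-3.141, -0.002, 3.07]
contact_force: [-0.7, -2.5, -3.2]
gripper_width: 0.0112
grip_force: 58.5
```

Emit:
step_arm(
  targets=[
    [0, 0, 0.1, 0, 0, 0],
    [0, 0, 0.05, 0, 0, 0],
    [0, 0, 0, 0, 0, 0],
  ],
)

```text
time: 57.78
tcp_pos: [0.6099, 0.1094, 0.03]
ee_rot: [-3.141, -0.001, 3.07]
contact_force: [-2.8, -3.1, 4.8]
gripper_width: 0.0117
grip_force: 59.5
```

Emit:
step_arm(
  targets=[
    [0, 0, 0.1, 0, 0, 0],
    [0, 0, 0, 0, 0, 0],
    [0, 0, 0, 0, 0, 0],
  ],
)

```text
time: 58.03
tcp_pos: [0.61, 0.1094, 0.0298]
ee_rot: [-3.141, -0.0, 3.07]
contact_force: [-6.5, -4.1, 15.6]
gripper_width: 0.0115
grip_force: 60.7
```

Emit:
step_arm(
  targets=[
    [0, 0, -0.2, 0, 0, 0],
    [0, 0, 0, 0, 0, 0],
    [0, 0, 0, 0, 0, 0],
    [0, 0, 0, 0, 0, 0],
  ],
  jaw=0.4,
)

```text
time: 58.37
tcp_pos: [0.6109, 0.1102, 0.0315]
ee_rot: [3.141, 0.0, 3.07]
contact_force: [0.2, 0.7, 0.9]
gripper_width: 0.0342
grip_force: 0.0
```

Emit:
step_arm(
  targets=[
    [0, 0, -0.6, 0, 0, 0],
    [0, 0, -0.8, 0, 0, 0],
    [0, 0, -0.8, 0, 0, 0],
    [0, 0, -0.9, 0, 0, 0],
    [-0.8, 0, -1, 0, 0, 0],
    [-0.8, 0, -1, 0, 0, 0],
    [-0.8, 0, -1, 0, 0, 0],
    [-0.8, 0, -1, 0, 0, 0],
    [0, 0, 0, 0, 0, 0],
    [0, 0, 0, 0, 0, 0],
  ],
)

```text
time: 59.2
tcp_pos: [0.6762, 0.1053, 0.1743]
ee_rot: [3.141, 0.003, 3.07]
contact_force: [-0.1, -0.2, -1.7]
gripper_width: 0.034
grip_force: 0.0
```

Run:
```python
from h import *
seated([1,2,3])
grab('wrist','w14.png'); grab('top','t14.png')
want((.508,.2255,.175),np.pi-.29)
```

```text
1 expect [85.8 21. ] seen [(array([86.3, 20.9]), array([ 33,  17, 514], dtype=int32), array([ 0.5473, -0.0166,  0.05  ]))]
1 expect [106.1 175.5] seen [(array([105.4, 174.9]), array([ 29,  14, 365], dtype=int32), array([ 0.6507, -0.0249,  0.05  ]))]
2 expect [183.7  21. ] seen [(array([184.3,  20.9]), array([ 33,  17, 537], dtype=int32), array([0.552 , 0.0482, 0.05  ]))]
2 expect [194.  175.5] seen [(array([194.1, 174.9]), array([ 29,  14, 377], dtype=int32), array([0.6554, 0.0405, 0.05  ]))]
3 expect [281.6  20.9] seen [(array([281.6,  21. ]), array([ 34,  17, 545], dtype=int32), array([0.5568, 0.1127, 0.05  ]))]
3 expect [281.9 175.4] seen [(array([282.1, 174.9]), array([ 30,  13, 377], dtype=int32), array([0.6601, 0.1054, 0.05  ]))]
shift rows [ 9.62  3.4  -0.16] turn z rows 2.18
```

All four are clipped in. I'll go back to the tensioner, and use the earlier end-stop picture to check that idler-based angle reading is sound.

```bash
cat >> h.py <<'E'
from scipy.spatial.transform import Rotation as Ro
def idler(im,c,show=True):
    "pale disc on the dark idler top -> arm angle"
    hsv=cv2.cvtColor(im,cv2.COLOR_RGB2HSV); e=[]
    dark=(im.max(2)<60).astype(np.uint8)
    pale=((im.min(2)>130)).astype(np.uint8)
    n,l,S,ce=cv2.connectedComponentsWithStats(pale)
    for i in range(1,n):
        if not 60<S[i,4]<900 or max(S[i,2:4])>1.6*min(S[i,2:4]): continue
        x,y,w,h=S[i,:4]; r=dark[max(0,y-4):y+h+4,max(0,x-4):x+w+4]; m=l[max(0,y-4):y+h+4,max(0,x-4):x+w+4]!=i
        if r[m].mean()<.6: continue
        q=ray(c,ce[i],.075)[:2]-P; 
        if .085<np.hypot(*q)<.105: print('idler px',ce[i].round(1),'r',np.hypot(*q).round(4),'swing',(np.arctan2(q[1],q[0])-TH0).round(4))
E
python3 - <<'E'
from h import *
s=arm.state(); c=arm.get_calibration('wrist'); T=np.eye(4); T[:3,:3]=Ro.from_euler('xyz',s['ee_rot']).as_matrix(); T[:3,3]=s['tcp_pos']
X=np.linalg.inv(T)@c['T']
T3=np.eye(4);T3[:3,:3]=Ro.from_euler('xyz',[-3.129,.001,-2.706]).as_matrix();T3[:3,3]=[.52733,.33336,.05452]
im=cv2.imread('pics/w3.png')[:,:,::-1]; c3=dict(K=c['K'],T=T3@X)
idler(im,c3); q=ray(c3,(345,261),.075)[:2]-P; print(np.hypot(*q),np.arctan2(q[1],q[0])-TH0)
T2=np.eye(4);T2[:3,:3]=Ro.from_euler('xyz',[3.1415,-.0007,-3.0092]).as_matrix();T2[:3,3]=[.5874,.2879,.251]
im=cv2.imread('pics/w2.png')[:,:,::-1]; idler(im,dict(K=c['K'],T=T2@X))
print('pivot from w3',ray(c3,(325,-2),.045))
E
```

```text
idler px [345.1 261.1] r 0.0956 swing 0.8085
0.0955189184481784 0.8079585133260063
idler px [278.7  95.8] r 0.0948 swing -0.0052
pivot from w3 [0.42627033 0.30342821 0.045     ]
```

Emit:
step_arm(
  targets=[
    [0, 0, 0, 0, 0, 0.73],
    [0, 0, 0, 0, 0, 0.73],
    [0, 0, 0, 0, 0, 0.72],
    [0.8, 0.28, 0, 0, 0, 0],
    [0.8, 0.28, 0, 0, 0, 0],
    [0.8, 0.28, 0, 0, 0, 0],
    [0.8, 0.28, 0, 0, 0, 0],
    [0.8, 0.28, 0, 0, 0, 0],
    [0.8, 0.28, 0, 0, 0, 0],
    [0.8, 0.28, 0, 0, 0, 0],
  ],
  jaw=0,
)

```text
time: 60.18
tcp_pos: [0.5758, 0.175, 0.1721]
ee_rot: [-3.14, -0.003, 2.852]
contact_force: [0.6, -0.2, -0.4]
gripper_width: -0.0001
grip_force: 0.0
```

Emit:
step_arm(
  targets=[
    [0.8, 0.28, 0, 0, 0, 0],
    [0.8, 0.28, 0, 0, 0, 0],
    [0.8, 0.28, 0, 0, 0, 0],
    [0.8, 0.28, 0, 0, 0, 0],
    [0.8, 0.28, 0, 0, 0, 0],
    [0, 0, 0, 0, 0, 0],
    [0, 0, 0, 0, 0, 0],
    [0, 0, 0, 0, 0, 0],
  ],
)

```text
time: 60.85
tcp_pos: [0.5095, 0.2239, 0.1731]
ee_rot: [-3.141, -0.001, 2.852]
contact_force: [0.2, -0.2, 0.7]
gripper_width: 0.0
grip_force: 0.0
```

Run:
```python
from h import *
s=arm.state();print(s['tcp_pos'].round(4),s['ee_rot'],s['gripper_width'])
im,c=grab('wrist','w15.png'); idler(im,c)
want((.508,.2255,.055),np.pi-.29)
```

```text
[0.5095 0.2239 0.1731] [-3.14079311e+00 -6.25910331e-04  2.85179596e+00] 4.049791540977192e-05
idler px [357.2 193.1] r 0.0951 swing -0.0012
shift rows [0.12 0.05 5.91] turn z rows -0.0
```

Run:
```python
from h import *
s=arm.state(); c=arm.get_calibration('wrist'); T=np.eye(4); T[:3,:3]=Ro.from_euler('xyz',s['ee_rot']).as_matrix(); T[:3,3]=s['tcp_pos']
X=np.linalg.inv(T)@c['T']
T2=np.eye(4);T2[:3,:3]=Ro.from_euler('xyz',[3.1415,-.0007,-3.0092]).as_matrix();T2[:3,3]=[.5874,.2879,.251]
c=dict(K=c['K'],T=T2@X); im=cv2.imread('pics/w2.png'); g=cv2.cvtColor(im,cv2.COLOR_BGR2GRAY)
for v in range(153,176,2):
    u=np.arange(292,318); w=np.clip(220-g[v,292:318].astype(float),0,None); w[w<30]=0; x=(u*w).sum()/max(w.sum(),1)
    a=[]
    for z in(.024,.030):
        q=ray(c,(x,v),z)[:2]-P; a+=[np.hypot(*q).round(4),(np.arctan2(q[1],q[0])-TH0).round(4)]
    print(v,x.round(2),int(w.sum()),a)
```

```text
153 315.0 46 [np.float64(0.1402), np.float64(0.3976), np.float64(0.1394), np.float64(0.3939)]
155 306.2 240 [np.float64(0.1427), np.float64(0.3359), np.float64(0.1419), np.float64(0.3329)]
157 303.95 656 [np.float64(0.1449), np.float64(0.3218), np.float64(0.1441), np.float64(0.319)]
159 303.98 924 [np.float64(0.1469), np.float64(0.3235), np.float64(0.1461), np.float64(0.3207)]
161 303.7 893 [np.float64(0.1489), np.float64(0.3232), np.float64(0.1481), np.float64(0.3204)]
163 303.52 907 [np.float64(0.151), np.float64(0.3235), np.float64(0.1501), np.float64(0.3208)]
165 303.33 897 [np.float64(0.153), np.float64(0.3237), np.float64(0.1521), np.float64(0.3211)]
167 303.15 881 [np.float64(0.1551), np.float64(0.324), np.float64(0.1541), np.float64(0.3214)]
169 302.75 892 [np.float64(0.1572), np.float64(0.3229), np.float64(0.1562), np.float64(0.3203)]
171 302.57 899 [np.float64(0.1592), np.float64(0.3232), np.float64(0.1582), np.float64(0.3206)]
173 302.38 915 [np.float64(0.1613), np.float64(0.3234), np.float64(0.1603), np.float64(0.3209)]
175 299.73 1436 [np.float64(0.1637), np.float64(0.3083), np.float64(0.1626), np.float64(0.306)]
```

Emit:
step_arm(
  targets=[
    [0.12, 0.05, 0.7, 0, 0, 0],
    [0, 0, 0.9, 0, 0, 0],
    [0, 0, 0.9, 0, 0, 0],
    [0, 0, 0.9, 0, 0, 0],
    [0, 0, 0.9, 0, 0, 0],
    [0, 0, 0.9, 0, 0, 0],
    [0, 0, 0.7, 0, 0, 0],
    [0, 0, 0, 0, 0, 0],
    [0, 0, 0, 0, 0, 0],
  ],
)

```text
time: 61.65
tcp_pos: [0.5075, 0.2253, 0.0549]
ee_rot: [-3.14, -0.002, 2.851]
contact_force: [0.5, 0.6, 0.7]
gripper_width: 0.0002
grip_force: 0.0
```

Emit:
step_arm(
  targets=[
    [0, 0.3, 0, 0, 0, 0],
    [0, 0.3, 0, 0, 0, 0],
    [0, 0.2, 0, 0, 0, 0],
    [0, 0.1, 0, 0, 0, 0],
    [0, 0.1, 0, 0, 0, 0],
    [0, 0.1, 0, 0, 0, 0],
    [0, 0, 0, 0, 0, 0],
    [0, 0, 0, 0, 0, 0],
  ],
)

```text
time: 62.32
tcp_pos: [0.5142, 0.2471, 0.0558]
ee_rot: [-3.142, 0.0, 2.852]
contact_force: [0.5, -0.8, -0.3]
gripper_width: -0.0002
grip_force: 0.3
```

Run:
```python
from h import *
s=arm.state();print(s['tcp_pos'].round(4),s['contact_force'],swing(s['tcp_pos'],s['ee_rot'][2]))
im,c=grab('wrist'); idler(im,c)
```

```text
[0.5142 0.2471 0.0558] [ 0.47670739 -0.78652997 -0.26116819] (np.float64(-0.00905320728393244), np.float64(0.10185861481225326))
idler px [354.3 273.1] r 0.0954 swing 0.0
```

Tab reads 0.322 rad and the idler reads 0.000 at rest. I'll push to just short of it.

Emit:
step_arm(
  targets=[
    [-0.06, 0.25, 0, 0, 0, -0.5],
    [-0.06, 0.25, 0, 0, 0, -0.5],
    [-0.06, 0.25, 0, 0, 0, -0.5],
    [-0.06, 0.25, 0, 0, 0, -0.5],
    [-0.06, 0.25, 0, 0, 0, -0.5],
    [-0.06, 0.25, 0, 0, 0, -0.5],
    [0, 0, 0, 0, 0, 0],
    [0, 0, 0, 0, 0, 0],
    [0, 0, 0, 0, 0, 0],
  ],
)

```text
time: 63.12
tcp_pos: [0.5257, 0.2738, 0.0556]
ee_rot: [-3.139, -0.001, -3.133]
contact_force: [-0.3, -6.0, 2.6]
gripper_width: 0.0002
grip_force: 2.7
```

Run:
```python
from h import *
s=arm.state();print(s['tcp_pos'].round(4),s['contact_force'],swing(s['tcp_pos'],s['ee_rot'][2]))
im,c=grab('wrist'); idler(im,c)
```

```text
[0.5257 0.2738 0.0556] [-0.26619979 -5.96983787  2.64004553] (np.float64(0.26616066087487944), np.float64(0.101377554347356))
idler px [353.4 274.2] r 0.0954 swing 0.2692
```

Another 0.053 rad is about 5 mm.

Emit:
step_arm(
  targets=[
    [-0.04, 0.15, 0, 0, 0, -0.3],
    [0, 0.08, 0, 0, 0, 0],
    [0, 0, 0, 0, 0, 0],
    [0, 0, 0, 0, 0, 0],
  ],
)

```text
time: 63.5
tcp_pos: [0.5267, 0.2782, 0.0556]
ee_rot: [-3.138, -0.0, -3.103]
contact_force: [-0.0, -5.9, 3.2]
gripper_width: -0.0001
grip_force: 2.9
```

Run:
```python
from h import *
s=arm.state();print(s['tcp_pos'].round(4),s['contact_force'],swing(s['tcp_pos'],s['ee_rot'][2]))
im,c=grab('wrist'); idler(im,c)
```

```text
[0.5267 0.2782 0.0556] [-0.00723041 -5.8708847   3.18389205] (np.float64(0.309996719275464), np.float64(0.10159712012253261))
idler px [353.2 273.8] r 0.0955 swing 0.3123
```

Emit:
step_arm(
  targets=[
    [0, 0.05, 0, 0, 0, 0],
    [0, 0, 0, 0, 0, 0],
    [0, 0, 0, 0, 0, 0],
  ],
)

```text
time: 63.8
tcp_pos: [0.5267, 0.2791, 0.0557]
ee_rot: [-3.138, -0.0, -3.103]
contact_force: [0.7, -6.1, 2.6]
gripper_width: 0.0
grip_force: 3.0
```

Run:
```python
from h import *
s=arm.state();print(s['tcp_pos'].round(4),s['contact_force'],swing(s['tcp_pos'],s['ee_rot'][2]))
im,c=grab('wrist'); idler(im,c)
a,ct=grab('top'); b,cs=grab('scene')
up=lambda x,k:cv2.resize(x[:,:,::-1],None,fx=k,fy=k,interpolation=cv2.INTER_CUBIC)
A=up(a[175:255,120:195],5); B=up(b[120:190,315:415],4); h=max(A.shape[0],B.shape[0])
pad=lambda x:cv2.copyMakeBorder(x,0,h-x.shape[0],0,5,cv2.BORDER_CONSTANT)
cv2.imwrite('pics/hold.png',np.hstack([pad(A),pad(B)]))
for n,cc,k,o in(('top',ct,5,(120,175)),('scene',cs,4,(315,120))):
    for w in(.30,.32,.34): print(n,w,(k*(proj(cc,[P[0]+.14*np.cos(TH0+w),P[1]+.14*np.sin(TH0+w),.029])-o)).round(1))
```

```text
[0.5267 0.2791 0.0557] [ 0.71674449 -6.07765342  2.59402313] (np.float64(0.3192389273576772), np.float64(0.10169541634106746))
idler px [353.1 273.6] r 0.0955 swing 0.3212
top 0.3 [186.6  89.8]
top 0.32 [182.2  89.8]
top 0.34 [177.8  89.9]
scene 0.3 [251.6 162.3]
scene 0.32 [253.8 160.8]
scene 0.34 [256.  159.2]
```

View pics/hold.png

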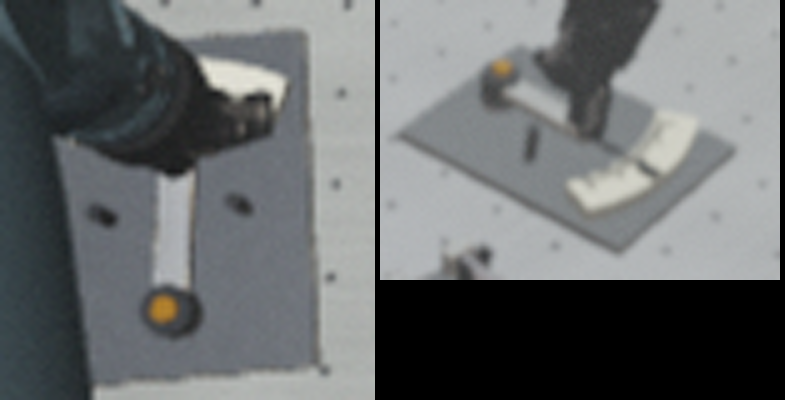

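The scene crop shows the pointer in line with the tab, at about (640,165). The idler reads 0.321 against 0.322. I'll hold for over 2 s.

Emit:
step_arm(
  targets=[
    [0, 0, 0, 0, 0, 0],
    [0, 0, 0, 0, 0, 0],
    [0, 0, 0, 0, 0, 0],
    [0, 0, 0, 0, 0, 0],
    [0, 0, 0, 0, 0, 0],
    [0, 0, 0, 0, 0, 0],
    [0, 0, 0, 0, 0, 0],
    [0, 0, 0, 0, 0, 0],
    [0, 0, 0, 0, 0, 0],
    [0, 0, 0, 0, 0, 0],
  ],
)

```text
time: 64.78
tcp_pos: [0.5267, 0.2791, 0.0556]
ee_rot: [-3.138, -0.0, -3.103]
contact_force: [-0.6, -6.3, 2.6]
gripper_width: -0.0005
grip_force: 3.0
```

Emit:
step_arm(
  targets=[
    [0, 0, 0, 0, 0, 0],
    [0, 0, 0, 0, 0, 0],
    [0, 0, 0, 0, 0, 0],
    [0, 0, 0, 0, 0, 0],
    [0, 0, 0, 0, 0, 0],
    [0, 0, 0, 0, 0, 0],
    [0, 0, 0, 0, 0, 0],
    [0, 0, 0, 0, 0, 0],
    [0, 0, 0, 0, 0, 0],
    [0, 0, 0, 0, 0, 0],
  ],
)

```text
time: 65.62
tcp_pos: [0.5267, 0.279, 0.0556]
ee_rot: [-3.138, -0.0, -3.104]
contact_force: [-0.2, -5.9, 1.7]
gripper_width: -0.0001
grip_force: 3.0
```

Emit:
step_arm(
  targets=[
    [0, 0, 0, 0, 0, 0],
    [0, 0, 0, 0, 0, 0],
    [0, 0, 0, 0, 0, 0],
    [0, 0, 0, 0, 0, 0],
    [0, 0, 0, 0, 0, 0],
    [0, 0, 0, 0, 0, 0],
    [0, 0, 0, 0, 0, 0],
    [0, 0, 0, 0, 0, 0],
    [0, 0, 0, 0, 0, 0],
    [0, 0, 0, 0, 0, 0],
  ],
)

```text
time: 66.45
tcp_pos: [0.5267, 0.279, 0.0556]
ee_rot: [-3.138, -0.0, -3.104]
contact_force: [0.4, -5.4, 2.7]
gripper_width: 0.0
grip_force: 3.0
```

Run:
```python
from h import *
im,c=grab('wrist'); idler(im,c)
```

```text
idler px [353.1 273.6] r 0.0955 swing 0.3208
```

Emit:
step_arm(
  targets=[
    [0.06, -0.4, 0, 0, 0, 0.7],
    [0.06, -0.4, 0, 0, 0, 0.7],
    [0.06, -0.4, 0, 0, 0, 0.7],
    [0.06, -0.4, 0, 0, 0, 0.7],
    [0, -0.7, 0, 0, 0, 0],
    [0, -0.7, 0, 0, 0, 0],
    [0, -0.7, 0, 0, 0, 0],
    [0, -0.4, 0, 0, 0, 0],
    [0, 0, 0, 0, 0, 0],
  ],
)

```text
time: 67.25
tcp_pos: [0.5074, 0.1992, 0.0557]
ee_rot: [-3.141, -0.001, 2.9]
contact_force: [-0.5, -0.0, -0.3]
gripper_width: 0.0001
grip_force: 0.0
```

Emit:
step_arm(
  targets=[
    [0, 0, -1, 0, 0, 0],
    [0, 0, -1, 0, 0, 0],
    [0, 0, -1, 0, 0, 0],
    [0, 0, -1, 0, 0, 0],
    [0, 0, -1, 0, 0, 0],
    [0, 0, -1, 0, 0, 0],
    [0, 0, 0, 0, 0, 0],
    [0, 0, 0, 0, 0, 0],
    [0, 0, 0, 0, 0, 0],
  ],
)

```text
time: 68.0
tcp_pos: [0.5078, 0.2011, 0.175]
ee_rot: [3.142, -0.001, 2.902]
contact_force: [0.2, -0.2, -1.2]
gripper_width: -0.0
grip_force: 0.0
```

Run:
```python
from h import *
s=arm.state();print(s['tcp_pos'].round(4),s['ee_rot'])
im,c=grab('wrist'); idler(im,c)
im,c=grab('scene')
w=(im.min(2)>165).astype(np.uint8)
ux=np.array([np.cos(BY),np.sin(BY)])
for i in range(4):
    print(i,[int(im[int(v),int(u)].min()) for u,v in [proj(c,list(st(i)+d*ux)+[.05]) for d in(-.052,.052)]])
print('scrap',im[165:205,240:298].min(2).max())
```

```text
[0.5078 0.2011 0.175 ] [ 3.14151676e+00 -5.20755759e-04  2.90199258e+00]
idler px [390.5 190.5] r 0.0951 swing -0.0013
0 [176, 178]
1 [178, 178]
2 [177, 177]
3 [178, 179]
scrap 184
```

The arm is back at rest at -0.001, all eight block positions are bright, and the tool is clear of everything. Handing in.

```bash
python3 -c "
from h import *
print(arm.hand_in())"
```

```text
the job is handed in; nothing more can be done
None
```

I did the job in the order asked and handed it in at about 68 s; no verdict came back. The tensioner went to its stop and returned, the one worn roller is in the scrap box, and all four new rollers are clipped in. The pointer then held on the index tab (about 0.321 rad measured, tab about 0.322) for over 2 s, and the arm is back at rest.

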